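Third hand at the soldering jig

ROBOT

A 6-joint arm with a two-finger parallel gripper is mounted at the origin on the work surface. World frame = base frame: x ahead of the robot, y to its left, z up, the work surface at z = 0. Lengths are in m, angles in rad, forces in N, time in s.
With the tool pointing down it reaches from about 0.225 to 0.875 m from the base axis. Payload 3.4 kg.
Tool frame: the origin (TCP) lies on the mounting face of the last link; the fingertips stand 173 mm ahead of it and the grasp point (between the pads) lies 155 mm ahead of it; x points along the fingers, y is the direction in which the jaws open and shut, and the axes are right-handed (so a half turn about x gives the same grasp; the last joint's range is limited). The gripper opens to 85 mm and grips with 20 to 120 N. Pads are 22 mm wide; open, the fingers measure 114 mm over their backs; the gripper's body (76 mm by 85 mm) begins 54 mm behind the grasp point. The pads swing forward as they close: fully open they stand 13 mm farther back than shut.
Start: joints at [-1.43, 0.276, 1.505, -0, 1.361, -0.121], TCP at [0.149, -0.555, 0.405] pointing down, gripper open.
Joint ranges: [-2.89, 2.89], [-0.75, 2.08], [0.22, 2.7], [-1.18, 4.32], [0.11, 2.71], [-2.7, 2.7]. Speed limits (rad/s): [2.57, 2.57, 3.14, 3.14, 3.14, 3.14].

INTERFACE

Orientations are given as a unit quaternion [w, x, y, z].
In Python, from rig import manip gives the robot as it stands.
- The arm moves only by the tool arm_command, never from a script. Its argument "targets" is a list of rows, each an object with "dp": the shift along the tool's x, y, z in m, a list of three; "turn": the turn, a rotation vector about the tool's x, y, z in degrees, a list of three; "grip": the opening, from -1 (shut) to 1 (fully open). In form: [{"dp": [tx, ty, tz], "turn": [wx, wy, wz], "grip": grip}, ...]. A call has 1 to 8 rows; each row shifts and turns the commanded pose from where the row before left it, along the tool's axes as they then stand; what a row does not reach is not made up. A row lasts 1/10 s, in which the tool goes at most 50 mm and 8.59 degrees, less where a joint would pass 70% of its speed; a pose out of reach is approached as far as the arm can. A call with a gripper value outside its range is refused whole. The fingers move at their own pace and stop on an object; "grip_force" is the grip in N (left out, the last holds). Time passes only in rows, so rows that do not move let the fingers close. It gives the time, the measured TCP pose, the force and the opening at its end, in the units of the state.
- manip.get_state(): the state, without advancing time (a new reading comes with each control period).
- manip.get_image(name): name is "scene" or "top" or "wrist"; returns the picture (384x512x3 uint8, red, green, blue); there is no depth.
- manip.calibration(name): a dict with "fx", "fy", "cx", "cy" (pixels), "k1" (the pictures are not rectified: a ray, as slopes to the right and down, at radius r is drawn at 1 + k1 r^2 times it, then the intrinsics apply), "R" (3x3) and "t" (3): a world point X has camera coordinates R X + t. Camera axes: x right, y down, z forward; pixel columns grow to the right and rows downward; lengths in m; the calibration is good to about 2 mm. A picture is of the moment at which its call begins: read the wrist's pose just before it. calibration takes no time and is no camera call; for the wrist camera it gives the pose at the moment of the call.
- manip.sign_off(): hands the job in, once; it reports no verdict.
The state is a dict: "clock": time; "qpos": joint angles; "qd": joint speeds; "effort": joint torques, N m; "position": TCP position; "ee_rot": TCP orientation; "contact_force": force on the tool from outside, world axes, zero at the start; "moment": the same for the moment, N m; "width": finger opening in m.
Only numpy, scipy, OpenCV 4.12 (cv2) and the standard library are available. Lean on these libraries where they do the work, as an engineer would, in place of code of your own. Each camera call takes 0.05 s, during which the arm holds its last target.

TASK

Slide the three upright metal pillars one by one, without lifting or tipping them, into the soldering jig's channel in single file: copper first against the sprung stop, then brass, then steel. Then be my third hand while I solder the row: press on the steel pillar so that the row pushes the stop back until its pointer stands in the green band, never into the red, and keep pressing; the job finishes with the robot still holding that steady push. Leave everything else on the bench where it is.

Things in the scene. Friction and masses are not known exactly. Their poses are not given: they have to be found in the camera images.
- jig: soldering jig fixed to the bench: two dark steel guide rails 14 mm high, 14 wide, gap 43 mm, the bare bench between them. Origin on the bench surface, midway between the rails at the mouth; y runs into the channel towards the stop, z up. Rails from y = 0 to 195 mm; before the mouth two wings, also 14 mm high, flare out to 95 mm apart at y = -45 mm. Fingers can pass over the rails
- scale (a point): middle of the green band on top of the white spring housing (jig y = 195 to 285 mm, 72 wide, 42 high), at jig y = 232 mm. Across its top are painted a black zero line at jig y = 213 mm, the green band from 227 to 237 mm and the red zone from 242 mm on
- stop (a joint): travel (m) of the sprung stop along the jig's y: 0 at rest (face at jig y = 140 mm), at most 0.032. A 500 N/m spring pushes it back, almost without friction. Its pointer, a black strip with a yellow tip, lies over the scale: the tip's end is at the black line at 0, in the green from 0.014 to 0.024 (7 to 12 N) and in the red from 0.029
- stop_face (a point): centre of the aluminium stop plate's face that meets the first pillar, 26 mm above the bench; the plate is 38 mm wide and spans 6 to 46 mm above the bench; it moves with the stop
- copper_mid (a point): centre (half-way up, 25 mm above its foot) of the copper (reddish) pillar: upright closed metal cylinder, 40 mm diameter, 50 mm tall, about 0.11 kg, flat ends, two thin dark lines round it; stands loose on the bench; goes in first, against the stop; its z axis is its own axis, yaw means nothing
- brass_mid (a point): centre (half-way up, 25 mm above its foot) of the brass (yellow) pillar: upright closed metal cylinder, 40 mm diameter, 50 mm tall, about 0.11 kg, flat ends, two thin dark lines round it; stands loose on the bench; goes in second, the middle of the row; its z axis is its own axis, yaw means nothing
- steel_mid (a point): centre (half-way up, 25 mm above its foot) of the steel (silver grey) pillar: upright closed metal cylinder, 40 mm diameter, 50 mm tall, about 0.11 kg, flat ends, two thin dark lines round it; stands loose on the bench; goes in last; the one that is pressed; its z axis is its own axis, yaw means nothing
- flux_jar: bystander, leave alone: white jar with a blue label, 58 across, 62 tall (mm); origin at the centre of its underside
- collar: bystander, leave alone: short brass ring, 54 across, 16 tall (mm); origin at the centre of its underside
- scratch_brush: bystander, leave alone: brush with a long handle, lying down (mm); origin at the centre of its underside
- offcut: bystander, leave alone: white perforated ceramic board offcut, 60 x 90 x 14 (mm); origin at the centre of its underside
- tweezers: bystander, leave alone: steel tweezers lying down, about 140 long (mm); origin at the centre of its underside
- half_brick: bystander, leave alone: grey half fire brick, 110 x 105 x 60 (mm); origin at the centre of its underside
- quench_bowl: bystander, leave alone: blue ceramic bowl, 100 across, 40 tall (mm); origin at the centre of its underside
Not all that is in view belongs to the job. What is shaped like the part that bears brass_mid but purple or turquoise is not meant. Leave any pink look-alike of the part that bears steel_mid alone.

How it is judged:
By the outcome, as a careful person would: the job done as asked, in the order asked, and still so for the second after the job is handed in, while the arm keeps its last pose, push and grip.
It also fails if it takes over 72 s, if anything falls off the work surface, if the arm or the gripper's body presses on something with over 40 N, if the wrist force passes 120 N, or if a joint passes its speed limit or range.

## Working session

There is one attempt and no reset: what is moved stays moved. The work goes in short steps, Python scripts to look and compute and a tool call to move; the robot and the scene stay as the last step left them, time stands still between calls to the robot, and variables do not carry over. Pictures are saved under pics/ and viewed, and the job is handed in when it is done.

Besides the shell and the picture viewer there is one more tool, called after "Request:" as name([rows], argument=value, ...), one row to a line, values as JSON. arm_command: Moves the arm, as the interface text tells. Its arguments: {"type":"object","properties":{"targets":{"type":"array"},"grip_force":{"type":"number"}},"required":["targets"]}

```bash
ls; mkdir -p pics; python3 - <<'E'
from rig import manip
import cv2
print(manip.get_state())
for n in ("scene","top"):
    im=manip.get_image(n); cv2.imwrite(f"pics/{n}0.png",im[:,:,::-1])
    print(n,manip.calibration(n))
E
```

```text
pics
{'clock': 0.0, 'qpos': array([-1.42999625e+00,  2.76580295e-01,  1.50616745e+00, -1.55251040e-05,
        1.36066885e+00, -1.20942951e-01]), 'qd': array([ 0.00041993,  0.00071555,  0.00114661,  0.00017869, -0.00013263,
       -0.00061592]), 'effort': array([ 1.81394174e-03, -4.16767359e+01, -2.45807004e+01, -5.92398756e-04,
        1.10288960e-02, -1.66047391e-05]), 'position': array([ 0.14878183, -0.55518733,  0.40383412]), 'ee_rot': array([-0.09163253, -0.70104777, -0.09292208,  0.70107131]), 'contact_force': array([-0.43784928, -0.51919579,  0.53525093]), 'moment': array([-0.06491495, -0.01287107,  0.03735434]), 'width': 0.08549784759538603}
scene {'fx': 378.331973899562, 'fy': 378.331973899562, 'cx': 260.04204162112137, 'cy': 191.8991527489134, 'k1': -0.027435492481297227, 'R': array([[ 0.37103603,  0.92861035, -0.00388353],
       [ 0.73166708, -0.29491544, -0.61456339],
       [-0.57183524,  0.22518372, -0.78885788]]), 't': array([-0.24299847, -0.31605687,  1.42108442])}
top {'fx': 383.0942196117857, 'fy': 383.0942196117857, 'cx': 264.2110720405578, 'cy': 194.19020970118095, 'k1': 0.012925503961779924, 'R': array([[ 0.02784422, -0.99945181, -0.01791007],
       [-0.99031361, -0.02514261, -0.13655328],
       [ 0.13602812,  0.02153881, -0.99047081]]), 't': array([0.05542759, 0.53484432, 1.16892934])}
```

View pics/scene0.png

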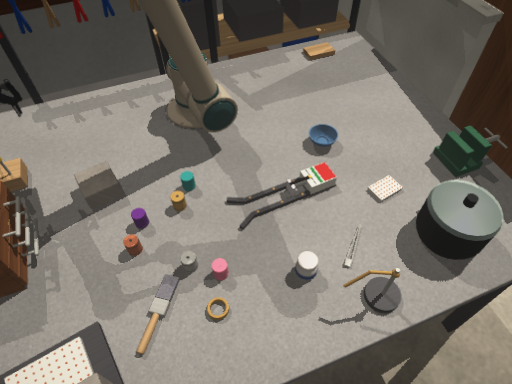

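View pics/top0.png

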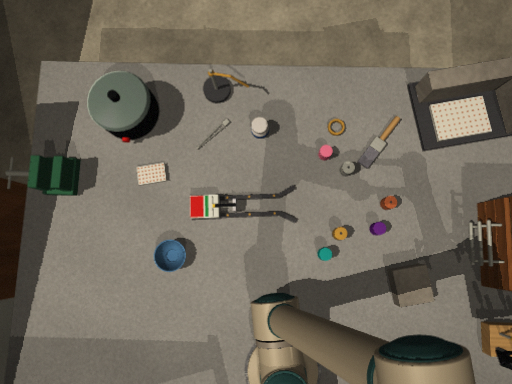

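The scene view shows the red copper pillar at (132,244), yellow brass at (178,200) and grey steel at (188,261). The look-alikes are purple (140,217), turquoise (188,181) and pink (220,269). In the top view, copper is at (390,202), brass (341,233), steel (348,168), purple (378,228), turquoise (325,254), pink (326,152) and the brass collar (337,127). Next I'll check these choices in a close crop.

```bash
python3 - <<'E'
import cv2
a=cv2.imread("pics/top0.png")
cv2.imwrite("pics/c1.png",cv2.resize(a[110:270,280:420],None,fx=3.75,fy=3.75,interpolation=cv2.INTER_CUBIC))
cv2.imwrite("pics/c2.png",cv2.resize(a[175:230,180:310],None,fx=6,fy=6,interpolation=cv2.INTER_CUBIC))
b=cv2.imread("pics/scene0.png")
cv2.imwrite("pics/c3.png",cv2.resize(b[160:280,110:240],None,fx=5,fy=5,interpolation=cv2.INTER_CUBIC))
E
```

```text
(no output)
```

View pics/c1.png

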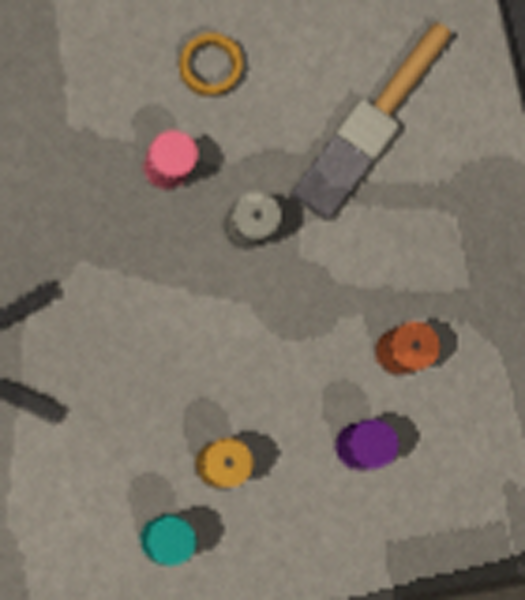

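View pics/c2.png

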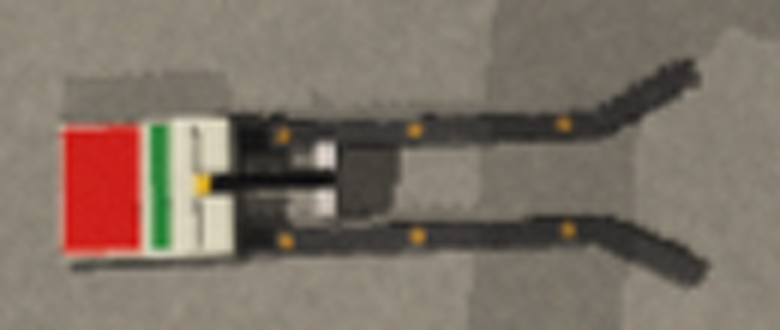

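View pics/c3.png

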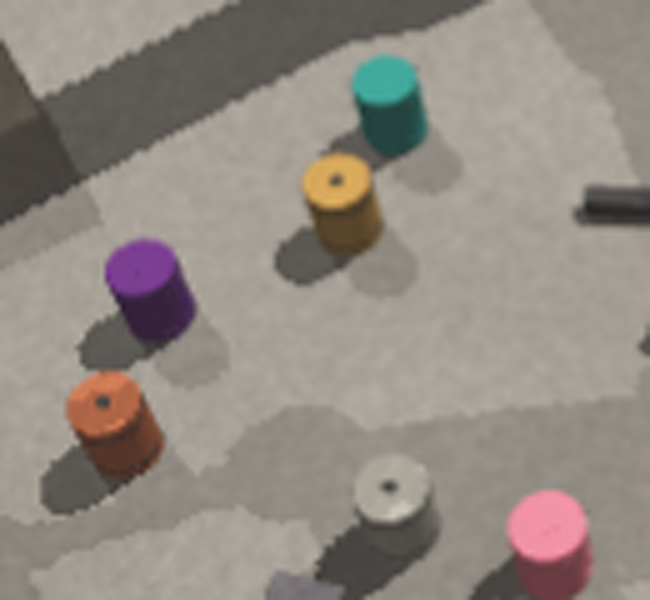

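```bash
cat > h.py <<'E'
import numpy as np, cv2
from scipy.optimize import least_squares
from scipy.spatial.transform import Rotation as Ro
from rig import manip
def proj(c,X):
    p=(c['R']@np.atleast_2d(X).T).T+c['t']; s=p[:,:2]/p[:,2:]
    s=s*(1+c['k1']*(s**2).sum(1,keepdims=True))
    return s*[c['fx'],c['fy']]+[c['cx'],c['cy']]
def unproj(c,uv,z):
    f=lambda X: proj(c,[X[0],X[1],z])[0]-uv
    return least_squares(f,[0.4,0]).x
def tri(cs,uvs,x0=(0.4,0,0.03)):
    f=lambda X: np.concatenate([proj(c,X)[0]-u for c,u in zip(cs,uvs)])
    r=least_squares(f,x0); return r.x,r.fun
def crop2px(u,s,o): return (np.array(u,float)+.5)/s-.5+np.array(o)
def st():
    s=manip.get_state(); R=Ro.from_quat(np.r_[s['ee_rot'][1:],s['ee_rot'][0]]).as_matrix()
    return s,R
E
python3 - <<'E'
from h import *
np.set_printoptions(precision=4,suppress=True)
ct,cs=manip.calibration('top'),manip.calibration('scene')
print('cams',-ct['R'].T@ct['t'],-cs['R'].T@cs['t'])
T=dict(copper=(416,345),brass=(229,462),steel=(257,214),purple=(368,440),turq=(170,540),pink=(174,153))
S=dict(copper=(103,402),brass=(336,181),steel=(389,487),purple=(138,272),turq=(387,80),pink=(549,529))
for k in T:
    a=crop2px(T[k],3.75,(280,110)); b=crop2px(S[k],5,(110,160))
    print(k,unproj(ct,a,.05),unproj(cs,b,.05),tri([ct,cs],[a,b])[0])
b=crop2px((325,215),3.75,(280,110));print('brush corners',unproj(ct,b,.02),unproj(ct,crop2px((297,195),3.75,(280,110)),.02))
s,R=st(); print(R)
# jig fit from top
P={(0,213,42):(197,187),(-36,195,42):(236,254),(36,195,42):(230,117),(-36,285,42):(64,254),(36,285,42):(62,124),
 (0,232,42):(160,186),(21.5,0,14):(600,136),(-21.5,0,14):(606,216)}
def model(p,X):
    X=np.array(X,float)/1000; c,s_=np.cos(p[2]),np.sin(p[2])
    return np.c_[p[0]+c*X[:,0]-s_*X[:,1],p[1]+s_*X[:,0]+c*X[:,1],X[:,2]]
K=list(P);U=np.array([crop2px(P[k],6,(180,175)) for k in K])
r=least_squares(lambda p:(proj(ct,model(p,K))-U).ravel(),[.4,-.05,0],loss='soft_l1')
print(r.x,np.c_[U,(proj(ct,model(r.x,K))-U)])
np.save('jig.npy',r.x)
# overlay
segs=[[(21.5,0,14),(21.5,195,14)],[(-21.5,0,14),(-21.5,195,14)],[(35.5,0,14),(35.5,195,14)],[(-35.5,0,14),(-35.5,195,14)],[(21.5,0,14),(47.5,-45,14)],[(-21.5,0,14),(-47.5,-45,14)],
[(-36,195,42),(36,195,42)],[(-36,285,42),(36,285,42)],[(-36,195,42),(-36,285,42)],[(36,195,42),(36,285,42)],[(-36,227,42),(36,227,42)],[(-36,237,42),(36,237,42)],[(-36,242,42),(36,242,42)],[(-19,140,46),(19,140,46)],[(0,140,0),(0,0,0)]]
for n,c,box in(('top',ct,(175,235,180,310)),('scene',cs,(150,240,210,345))):
    im=cv2.imread(f'pics/{n}0.png'); y0,y1,x0,x1=box; f=5.8
    im=cv2.resize(im[y0:y1,x0:x1],None,fx=f,fy=f,interpolation=cv2.INTER_CUBIC)
    for sg in segs:
        q=(proj(c,model(r.x,sg))-[x0,y0]+.5)*f-.5
        cv2.line(im,*[tuple(int(v) for v in z) for z in q],(255,255,0),1)
    cv2.imwrite(f'pics/ov_{n}.png',im)
E
```

```text
cams [0.3691 0.0437 1.2318] [ 1.134  -0.1876  0.9259]
copper [ 0.5182 -0.3208] [ 0.5208 -0.3214] [ 0.5186 -0.3219  0.0467]
brass [ 0.4181 -0.1679] [ 0.4217 -0.1682] [ 0.4183 -0.1684  0.0459]
steel [ 0.6249 -0.191 ] [ 0.6275 -0.1918] [ 0.6256 -0.1917  0.0468]
purple [ 0.4391 -0.2807] [ 0.443  -0.2881] [ 0.4389 -0.286   0.0433]
turq [ 0.3538 -0.1203] [ 0.3577 -0.1204] [ 0.3539 -0.1205  0.0459]
pink [ 0.6756 -0.1217] [ 0.6812 -0.122 ] [ 0.6776 -0.122   0.0432]
brush corners [ 0.6319 -0.2548] [ 0.6489 -0.2311]
[[-0.0002  0.2588 -0.9659]
 [ 0.0017 -0.9659 -0.2588]
 [-1.     -0.0016 -0.0002]]
[0.5063 0.0175 0.064 ] [[212.4167 205.75     0.165   -0.2575]
 [218.9167 216.9167  -0.369   -0.1613]
 [217.9167 194.0833   0.1796  -0.1956]
 [190.25   216.9167  -0.5096   0.9275]
 [189.9167 195.25    -0.3899  -0.2677]
 [206.25   205.5833   0.2743   0.1396]
 [279.5833 197.25     0.5357  -0.0098]
 [280.5833 210.5833   0.1001   0.0234]]
```

```bash
python3 -c "
import cv2
a=cv2.imread('pics/ov_top.png');print(a.shape,cv2.imread('pics/ov_scene.png').shape)"
```

```text
(348, 754, 3) (522, 783, 3)
```

View pics/ov_top.png

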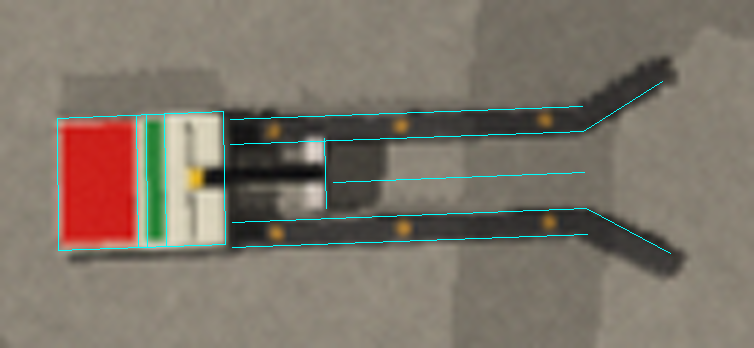

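View pics/ov_scene.png

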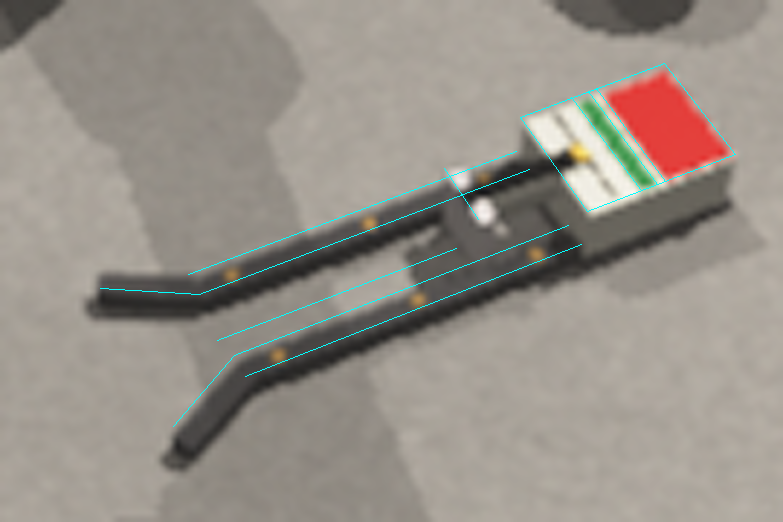

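```bash
cat >> h.py <<'E'
def jigc(P):
    p=np.load('jig.npy'); d=np.atleast_2d(P)[:,:2]-p[:2]; c,s=np.cos(p[2]),np.sin(p[2])
    return np.c_[c*d[:,0]+s*d[:,1],-s*d[:,0]+c*d[:,1]]*1000
def rep(target=None):
    s,R=st(); j=jigc(s['position'])[0]
    print('t',round(s['clock'],2),'jig mm',j.round(1),'z',(s['position'][2]*1000).round(1),'F',s['contact_force'].round(1),'w',round(s['width']*1000,1),'yaw err deg',round(np.degrees(np.arctan2(R[1,1],R[0,1])-np.load('jig.npy')[2]),2),'tilt',R[2].round(4),'q',s['qpos'].round(2))
E
python3 - <<'E'
from h import *
for n,p in dict(copper=(.5182,-.3208),brass=(.4181,-.1679),steel=(.6249,-.191),purple=(.4391,-.2807),turq=(.3538,-.1203),pink=(.6756,-.1217),brush=(.6319,-.2548),brush2=(.6489,-.2311)).items(): print(n,jigc(p).round(1))
rep()
E
```

```text
copper [[  -9.8 -338.4]]
brass [[ -99.9 -179.4]]
steel [[ 105.  -215.7]]
purple [[ -86.2 -293.3]]
turq [[-161.  -127.8]]
pink [[ 160.  -149.8]]
brush [[ 107.9 -279.8]]
brush2 [[ 126.4 -257.3]]
t 0.1 jig mm [-393.4 -548.7] z 403.9 F [1.  0.  0.7] w 85.2 yaw err deg -78.67 tilt [-1.0e+00 -1.6e-03 -2.0e-04] q [-1.43  0.28  1.51  0.    1.36 -0.12]
```

Request:
arm_command([
  {"dp": [0, 0, 0], "turn": [-8.5, 0, 0], "grip": 0.6},
  {"dp": [0, 0, 0], "turn": [-8.5, 0, 0], "grip": 0.6},
  {"dp": [0, 0, 0], "turn": [-8.5, 0, 0], "grip": 0.6},
  {"dp": [0, 0, 0], "turn": [-8.5, 0, 0], "grip": 0.6},
  {"dp": [0, 0, 0], "turn": [-8.5, 0, 0], "grip": 0.6},
  {"dp": [0, 0, 0], "turn": [-8.5, 0, 0], "grip": 0.6},
  {"dp": [0, 0, 0], "turn": [-8.5, 0, 0], "grip": 0.6},
  {"dp": [0, 0, 0], "turn": [-8.5, 0, 0], "grip": 0.6},
], grip_force=20)

```text
clock: 0.9
position: [0.1488, -0.5553, 0.4042]
ee_rot: [0.47, 0.528, 0.47, -0.528]
contact_force: [0.2, -1.1, 1.0]
width: 0.0679
```

Request:
arm_command([
  {"dp": [0, 0, 0], "turn": [-8.5, 0, 0], "grip": 0.6},
  {"dp": [0, 0, 0], "turn": [-2.17, 0, 0], "grip": 0.6},
  {"dp": [0.02, 0.045, 0], "turn": [0, 0, 0], "grip": 0.6},
  {"dp": [0.02, 0.045, 0], "turn": [0, 0, 0], "grip": 0.6},
  {"dp": [0.02, 0.045, 0], "turn": [0, 0, 0], "grip": 0.6},
  {"dp": [0.02, 0.045, 0], "turn": [0, 0, 0], "grip": 0.6},
  {"dp": [0.02, 0.045, 0], "turn": [0, 0, 0], "grip": 0.6},
])

```text
clock: 1.6
position: [0.375, -0.5406, 0.3035]
ee_rot: [0.515, 0.484, 0.516, -0.484]
contact_force: [-0.4, -0.2, 0.6]
width: 0.0687
```

```bash
python3 - <<'E'
from h import *
rep()
E
```

```text
t 1.6 jig mm [-166.8 -548.6] z 303.5 F [-0.4 -0.2  0.6] w 68.7 yaw err deg -0.0 tilt [-1.e+00 -4.e-04 -5.e-04] q [-1.07  0.46  1.47 -0.    1.21 -1.13]
```

Request:
arm_command([
  {"dp": [0, 0.03, -0.035], "turn": [0, 0, 0], "grip": 0.6},
  {"dp": [0, 0.03, -0.035], "turn": [0, 0, 0], "grip": 0.6},
  {"dp": [0, 0.03, -0.035], "turn": [0, 0, 0], "grip": 0.6},
  {"dp": [0, 0.03, -0.035], "turn": [0, 0, 0], "grip": 0.6},
  {"dp": [0, 0.03, -0.035], "turn": [0, 0, 0], "grip": 0.6},
  {"dp": [0, 0.007, -0.035], "turn": [0, 0, 0], "grip": 0.6},
  {"dp": [0, 0, 0], "turn": [0, 0, 0], "grip": 0.6},
])

```text
clock: 2.3
position: [0.5172, -0.3168, 0.3041]
ee_rot: [0.515, 0.483, 0.518, -0.482]
contact_force: [-0.4, -0.4, 0.6]
width: 0.0681
```

```bash
python3 - <<'E'
from h import *
rep()
c=manip.calibration('wrist'); im=manip.get_image('wrist'); cv2.imwrite('pics/w1.png',cv2.resize(im[:,:,::-1],None,fx=1.5,fy=1.5,interpolation=cv2.INTER_CUBIC))
import pickle; pickle.dump(c,open('w1.pkl','wb')); print(c)
for n,p in dict(copper=(.5182,-.3208,.05),copper_s=(.5208,-.3214,.05),brass=(.4181,-.1679,.05)).items(): print(n,proj(c,p)*1.5)
E
```

```text
t 2.3 jig mm [ -10.5 -334.3] z 304.1 F [-0.4 -0.4  0.6] w 68.1 yaw err deg 0.27 tilt [-1.     -0.0018 -0.004 ] q [-0.66  0.39  1.59  0.    1.16 -0.73]
{'fx': 303.42471146515186, 'fy': 303.42471146515186, 'cx': 258.4201233313428, 'cy': 195.07782320180988, 'k1': 0.00203858343459751, 'R': array([[ 0.99758146,  0.06947933, -0.00196159],
       [ 0.06701908, -0.9540079 ,  0.29219405],
       [ 0.01843008, -0.29161883, -0.95635704]]), 't': array([-0.49325416, -0.34410862,  0.1813877 ])}
copper [[390.14077957 314.30162631]]
copper_s [[395.04156241 315.71577618]]
brass [[176.9355075  -45.96575515]]
```

View pics/w1.png

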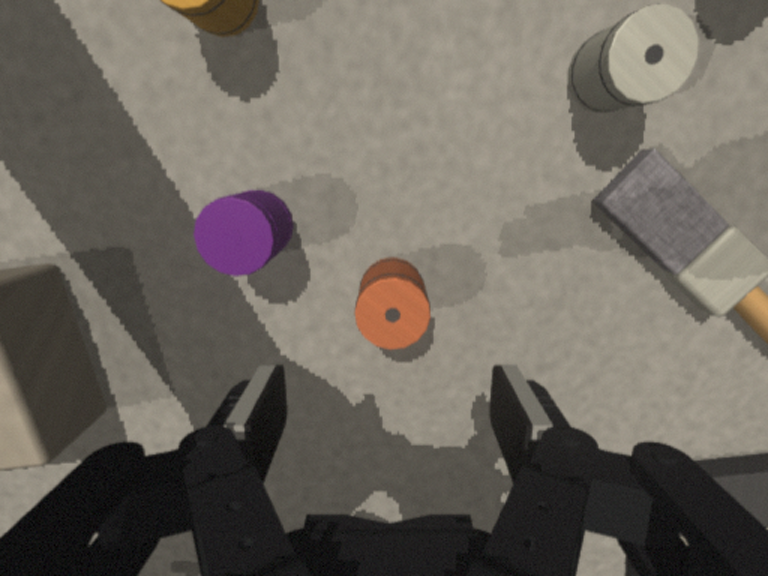

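```bash
python3 - <<'E'
from h import *
import pickle
c=pickle.load(open('w1.pkl','rb'))
for n,u in dict(copper=(392,315),steel=(654,54)).items():
    p=unproj(c,crop2px(u,1.5,(0,0)),.05); print(n,p,jigc(p))
rep()
E
```

```text
copper [ 0.51905256 -0.32098809] [[  -8.9641151  -338.65548924]]
steel [ 0.62541949 -0.19110679] [[ 105.49050138 -215.84173841]]
t 2.35 jig mm [ -10.9 -336.6] z 304.3 F [-0.1  0.2  0.3] w 68.3 yaw err deg 0.21 tilt [-1.     -0.0013 -0.0011] q [-0.67  0.39  1.59 -0.    1.16 -0.74]
```

Copper is the pillar nearest the gripper in the wrist view, at (392,315), with the purple look-alike at (235,235). The top and wrist positions agree to about 1 mm, so I'm going down on copper.

Request:
arm_command([
  {"dp": [0.03, 0.001, 0], "turn": [0, 0, 0], "grip": 0.6},
  {"dp": [0.03, 0, 0], "turn": [0, 0, 0], "grip": 0.6},
  {"dp": [0.03, 0, 0], "turn": [0, 0, 0], "grip": 0.6},
  {"dp": [0.02, 0, 0], "turn": [0, 0, 0], "grip": 0.6},
  {"dp": [0.007, 0, 0], "turn": [0, 0, 0], "grip": 0.6},
  {"dp": [0, 0, 0], "turn": [0, 0, 0], "grip": 0.6},
])

```text
clock: 2.95
position: [0.517, -0.3222, 0.1866]
ee_rot: [0.515, 0.484, 0.516, -0.484]
contact_force: [0.0, -0.6, 0.2]
width: 0.0683
```

```bash
python3 - <<'E'
from h import *
rep()
im=manip.get_image('wrist'); cv2.imwrite('pics/w2.png',cv2.resize(im[:,:,::-1],None,fx=1.5,fy=1.5,interpolation=cv2.INTER_CUBIC))
im=manip.get_image('scene'); cv2.imwrite('pics/s2.png',cv2.resize(im[180:280,80:210,::-1],None,fx=6,fy=6,interpolation=cv2.INTER_CUBIC))
E
```

```text
t 2.95 jig mm [ -11.1 -339.8] z 186.6 F [ 0.  -0.6  0.2] w 68.3 yaw err deg -0.06 tilt [-1.     -0.0017 -0.0011] q [-0.67  0.52  1.72 -0.    0.91 -0.73]
```

View pics/w2.png

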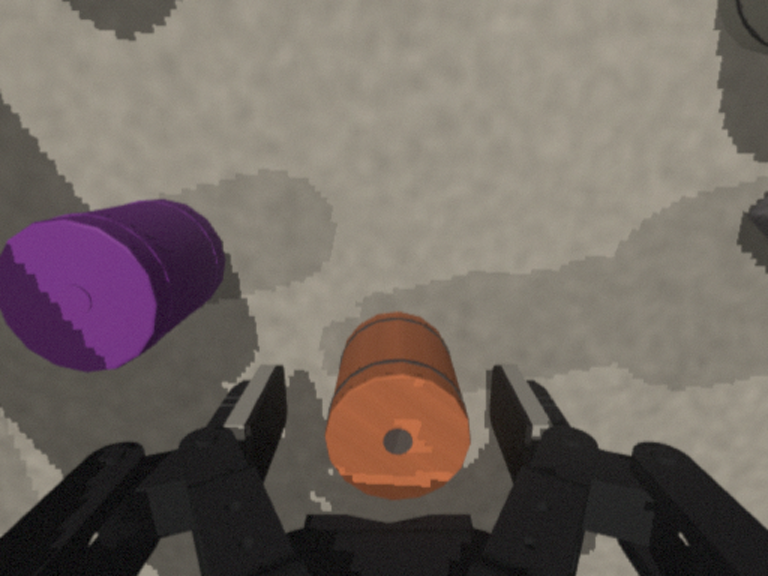

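View pics/s2.png

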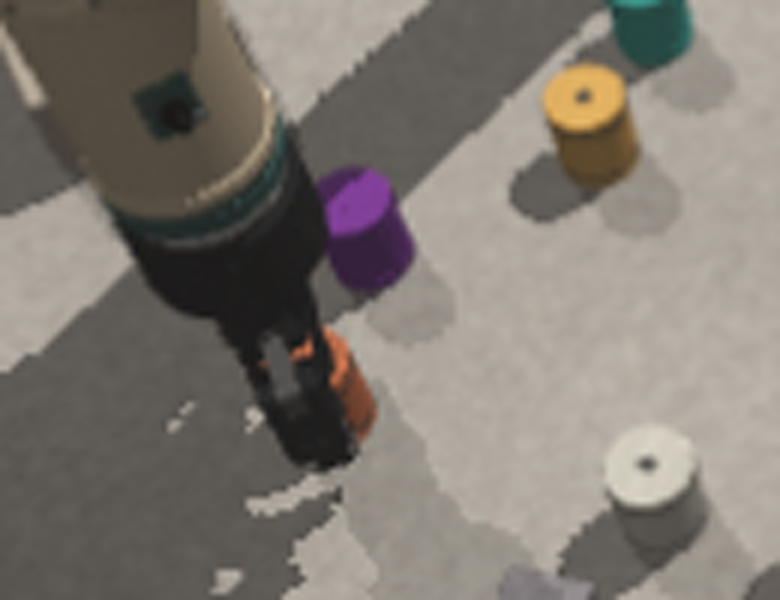

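Request:
arm_command([
  {"dp": [0, 0.002, 0], "turn": [0, 0, 0], "grip": 0.2},
  {"dp": [0, 0, 0], "turn": [0, 0, 0], "grip": 0.0},
  {"dp": [0, 0, 0], "turn": [0, 0, 0], "grip": -0.3},
  {"dp": [0, 0, 0], "turn": [0, 0, 0], "grip": -0.3},
  {"dp": [0, 0, 0], "turn": [0, 0, 0], "grip": -0.3},
], grip_force=20)

```text
clock: 3.55
position: [0.52, -0.3215, 0.189]
ee_rot: [0.517, 0.484, 0.515, -0.484]
contact_force: [-0.1, -0.4, 6.1]
width: 0.0395
```

```bash
python3 - <<'E'
from h import *
rep()
im=manip.get_image('scene'); cv2.imwrite('pics/s3.png',cv2.resize(im[180:280,80:210,::-1],None,fx=6,fy=6,interpolation=cv2.INTER_CUBIC))
E
```

```text
t 3.55 jig mm [  -8.  -339.3] z 189.0 F [-0.1 -0.4  6.1] w 39.5 yaw err deg 0.01 tilt [-1.      0.0019  0.0019] q [-0.67  0.51  1.71 -0.    0.91 -0.73]
```

View pics/s3.png

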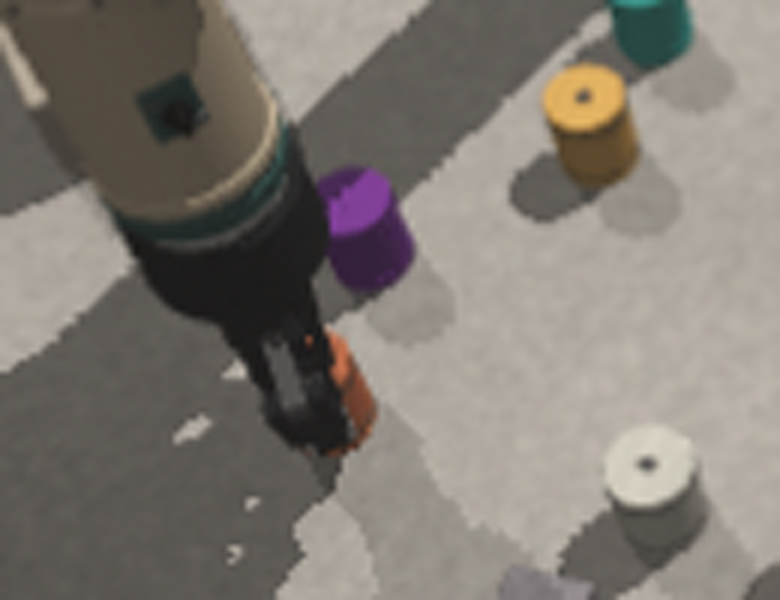

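Copper is gripped (40 mm opening) and presses lightly on the bench (6 N), so it isn't lifted. Now I slide it to just before the mouth.

Request:
arm_command([
  {"dp": [0, 0, -0.005], "turn": [0, 0, 0], "grip": -0.3},
  {"dp": [0, 0.001, -0.015], "turn": [0, 0, 0], "grip": -0.3},
  {"dp": [0, 0.001, -0.02], "turn": [0, 0, 0], "grip": -0.3},
  {"dp": [0, 0.001, -0.02], "turn": [0, 0, 0], "grip": -0.3},
  {"dp": [0, 0.001, -0.02], "turn": [0, 0, 0], "grip": -0.3},
  {"dp": [0, 0.001, -0.02], "turn": [0, 0, 0], "grip": -0.3},
  {"dp": [0, 0.001, -0.02], "turn": [0, 0, 0], "grip": -0.3},
  {"dp": [0, 0.001, -0.02], "turn": [0, 0, 0], "grip": -0.3},
])

```text
clock: 4.4
position: [0.5186, -0.1812, 0.189]
ee_rot: [0.518, 0.484, 0.514, -0.483]
contact_force: [0.2, -3.1, 6.5]
width: 0.0392
```

```bash
python3 - <<'E'
from h import *
rep()
E
```

```text
t 4.4 jig mm [  -0.5 -199.1] z 189.0 F [ 0.2 -3.1  6.5] w 39.2 yaw err deg 0.06 tilt [-1.      0.0038  0.004 ] q [-0.46  0.44  1.86 -0.    0.84 -0.53]
```

Request:
arm_command([
  {"dp": [0, 0.001, -0.02], "turn": [0, 0, 0], "grip": -0.3},
  {"dp": [0, 0, -0.02], "turn": [0, 0, 0], "grip": -0.3},
  {"dp": [0, 0, -0.02], "turn": [0, 0, 0], "grip": -0.3},
  {"dp": [0, 0, -0.02], "turn": [0, 0, 0], "grip": -0.3},
  {"dp": [0, 0, -0.02], "turn": [0, 0, 0], "grip": -0.3},
  {"dp": [0, 0, -0.02], "turn": [0, 0, 0], "grip": -0.3},
  {"dp": [0, 0, -0.01], "turn": [0, 0, 0], "grip": -0.3},
  {"dp": [0, 0, 0], "turn": [0, 0, 0], "grip": -0.3},
])

```text
clock: 5.2
position: [0.5109, -0.0499, 0.189]
ee_rot: [0.517, 0.484, 0.515, -0.483]
contact_force: [0.6, 1.1, 8.6]
width: 0.0398
```

```bash
python3 - <<'E'
from h import *
rep()
c=manip.calibration('wrist'); im=manip.get_image('wrist')
p=np.load('jig.npy')
def model(X):
    X=np.array(X,float)/1000; cc,s_=np.cos(p[2]),np.sin(p[2])
    return np.c_[p[0]+cc*X[:,0]-s_*X[:,1],p[1]+s_*X[:,0]+cc*X[:,1],X[:,2]]
im=cv2.resize(im[:,:,::-1],None,fx=1.5,fy=1.5,interpolation=cv2.INTER_CUBIC)
cv2.imwrite('pics/w4.png',im)
im2=im.copy()
for a,b in [((21.5,0,14),(21.5,120,14)),((-21.5,0,14),(-21.5,120,14)),((35.5,0,14),(35.5,120,14)),((-35.5,0,14),(-35.5,120,14)),((21.5,0,14),(47.5,-45,14)),((-21.5,0,14),(-47.5,-45,14))]:
    q=proj(c,model([a,b]))*1.5; cv2.line(im2,*[tuple(int(v) for v in z) for z in q],(255,255,0),1)
cv2.imwrite('pics/w4o.png',im2)
E
```

```text
t 5.2 jig mm [  0.3 -67.6] z 189.0 F [0.6 1.1 8.6] w 39.8 yaw err deg 0.08 tilt [-1.0e+00  3.4e-03  4.0e-04] q [-0.23  0.4   1.94  0.    0.8  -0.3 ]
```

View pics/w4o.png

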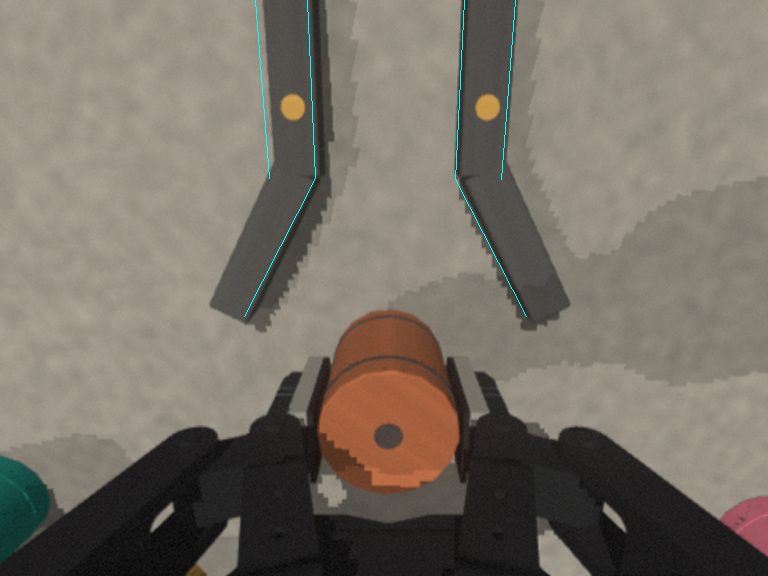

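The overlay agrees with the rails to about 1 mm, and copper (dot at 388,436) is centred on the gap. Sliding it in.

Request:
arm_command([
  {"dp": [-0.001, 0, -0.01], "turn": [0, 0, 0], "grip": -0.3},
  {"dp": [0, 0, -0.01], "turn": [0, 0, 0], "grip": -0.3},
  {"dp": [0, 0, -0.01], "turn": [0, 0, 0], "grip": -0.3},
  {"dp": [0, 0, -0.01], "turn": [0, 0, 0], "grip": -0.3},
  {"dp": [0, 0, -0.01], "turn": [0, 0, 0], "grip": -0.3},
  {"dp": [0, 0, -0.01], "turn": [0, 0, 0], "grip": -0.3},
  {"dp": [0, 0, -0.01], "turn": [0, 0, 0], "grip": -0.3},
])

```text
clock: 5.95
position: [0.506, 0.0192, 0.189]
ee_rot: [0.516, 0.483, 0.515, -0.484]
contact_force: [1.2, -4.2, 4.7]
width: 0.0394
```

```bash
python3 - <<'E'
from h import *
rep()
E
```

```text
t 5.95 jig mm [-0.3  1.6] z 189.0 F [ 1.2 -4.2  4.7] w 39.4 yaw err deg 0.05 tilt [-1.0e+00  9.0e-04  1.2e-03] q [-0.1   0.4   1.95 -0.    0.79 -0.16]
```

Request:
arm_command([
  {"dp": [0, 0, -0.012], "turn": [0, 0, 0], "grip": -0.3},
  {"dp": [0, 0, -0.012], "turn": [0, 0, 0], "grip": -0.3},
  {"dp": [0, 0, -0.012], "turn": [0, 0, 0], "grip": -0.3},
  {"dp": [0, 0, -0.012], "turn": [0, 0, 0], "grip": -0.3},
])

```text
clock: 6.35
position: [0.5028, 0.0671, 0.189]
ee_rot: [0.517, 0.483, 0.515, -0.484]
contact_force: [0.7, -3.7, 4.9]
width: 0.0396
```

```bash
python3 - <<'E'
from h import *
rep()
c=manip.calibration('wrist'); im=manip.get_image('wrist')
im=cv2.resize(im[:,:,::-1],None,fx=1.5,fy=1.5,interpolation=cv2.INTER_CUBIC)
cv2.imwrite('pics/w5.png',im)
E
```

```text
t 6.35 jig mm [-0.3 49.7] z 189.0 F [ 0.7 -3.7  4.9] w 39.6 yaw err deg 0.06 tilt [-1.0e+00  9.0e-04  1.2e-03] q [-0.    0.4   1.95 -0.    0.8  -0.07]
```

View pics/w5.png

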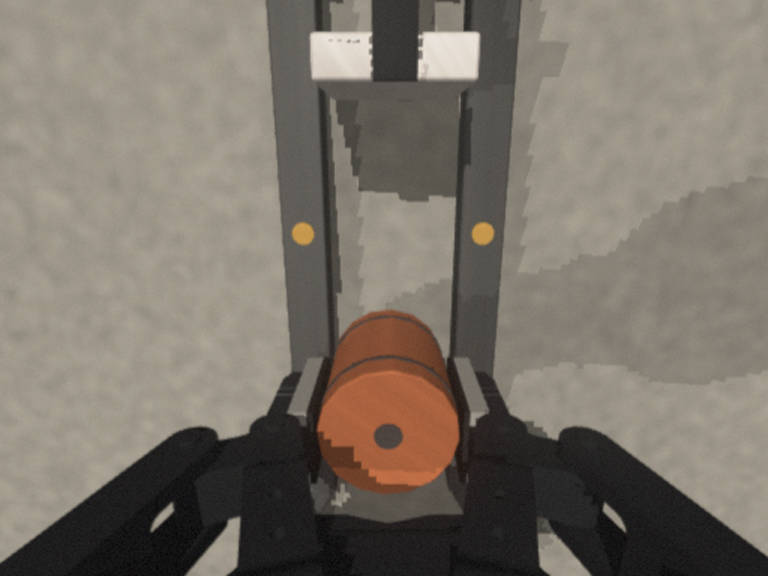

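Request:
arm_command([
  {"dp": [0, 0.001, -0.012], "turn": [0, 0, 0], "grip": -0.3},
  {"dp": [0, 0, -0.012], "turn": [0, 0, 0], "grip": -0.3},
  {"dp": [0, 0, -0.012], "turn": [0, 0, 0], "grip": -0.3},
  {"dp": [0, 0, -0.012], "turn": [0, 0, 0], "grip": -0.3},
  {"dp": [0, 0, -0.01], "turn": [0, 0, 0], "grip": -0.3},
  {"dp": [0, 0, -0.007], "turn": [0, 0, 0], "grip": -0.3},
  {"dp": [0, 0, -0.003], "turn": [0, 0, 0], "grip": -0.3},
  {"dp": [0, 0, 0], "turn": [0, 0, 0], "grip": -0.3},
])

```text
clock: 7.2
position: [0.4991, 0.135, 0.189]
ee_rot: [0.516, 0.483, 0.516, -0.484]
contact_force: [-0.8, -1.7, 7.2]
width: 0.0394
```

```bash
python3 - <<'E'
from h import *
rep()
c=manip.calibration('wrist'); im=manip.get_image('wrist')
im=cv2.resize(im[:,:,::-1],None,fx=1.5,fy=1.5,interpolation=cv2.INTER_CUBIC)
cv2.imwrite('pics/w6.png',im)
E
```

```text
t 7.2 jig mm [  0.2 117.7] z 189.0 F [-0.8 -1.7  7.2] w 39.4 yaw err deg 0.07 tilt [-1.e+00 -1.e-04  5.e-04] q [ 0.13  0.41  1.93 -0.    0.81  0.06]
```

View pics/w6.png

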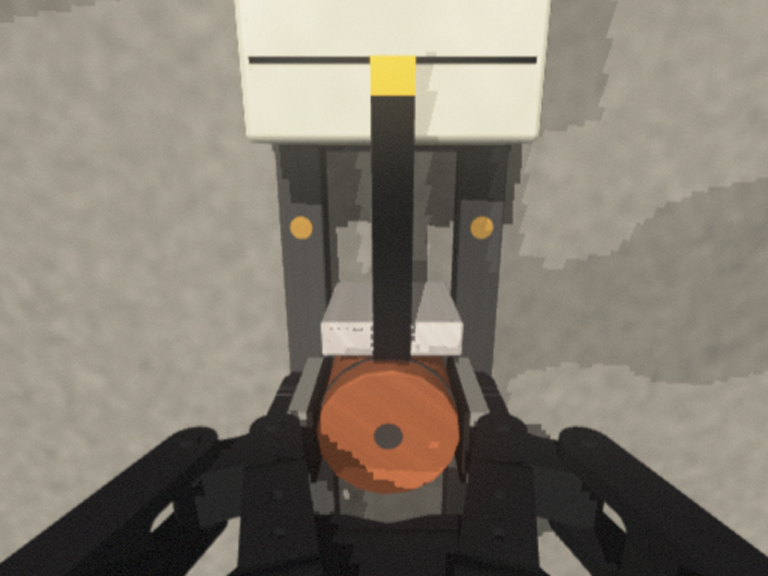

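Copper is at the stop and the pointer's yellow tip is on the black line (392,60). Releasing it, rising and going to brass.

Request:
arm_command([
  {"dp": [0, 0, 0], "turn": [0, 0, 0], "grip": 0.2},
  {"dp": [0, 0, 0], "turn": [0, 0, 0], "grip": 0.4},
  {"dp": [-0.005, 0, 0], "turn": [0, 0, 0], "grip": 0.5},
  {"dp": [-0.025, 0, 0], "turn": [0, 0, 0], "grip": 0.6},
  {"dp": [-0.04, 0, 0], "turn": [0, 0, 0], "grip": 0.6},
  {"dp": [-0.01, -0.01, 0.03], "turn": [0, 0, 0], "grip": 0.6},
  {"dp": [0, -0.01, 0.03], "turn": [0, 0, 0], "grip": 0.6},
  {"dp": [0, -0.01, 0.03], "turn": [0, 0, 0], "grip": 0.6},
])

```text
clock: 8.05
position: [0.4748, 0.0421, 0.2694]
ee_rot: [0.516, 0.484, 0.516, -0.483]
contact_force: [-0.1, -0.3, -0.1]
width: 0.0685
```

Request:
arm_command([
  {"dp": [0, -0.01, 0.03], "turn": [0, 0, 0], "grip": 0.6},
  {"dp": [0, -0.01, 0.03], "turn": [0, 0, 0], "grip": 0.6},
  {"dp": [0, -0.01, 0.03], "turn": [0, 0, 0], "grip": 0.6},
  {"dp": [0, -0.01, 0.03], "turn": [0, 0, 0], "grip": 0.6},
  {"dp": [0, -0.01, 0.03], "turn": [0, 0, 0], "grip": 0.6},
  {"dp": [0, -0.01, 0.03], "turn": [0, 0, 0], "grip": 0.6},
  {"dp": [0, -0.01, 0.026], "turn": [0, 0, 0], "grip": 0.6},
  {"dp": [0, 0, 0], "turn": [0, 0, 0], "grip": 0.6},
])

```text
clock: 8.85
position: [0.418, -0.1697, 0.2688]
ee_rot: [0.515, 0.484, 0.515, -0.485]
contact_force: [0.5, 0.9, 0.2]
width: 0.0685
```

```bash
python3 - <<'E'
from h import *
rep()
c=manip.calibration('wrist'); im=manip.get_image('wrist')
im=cv2.resize(im[:,:,::-1],None,fx=1.5,fy=1.5,interpolation=cv2.INTER_CUBIC)
cv2.imwrite('pics/w7.png',im)
import pickle; pickle.dump(c,open('w7.pkl','wb'))
im=manip.get_image('scene'); cv2.imwrite('pics/s7.png',cv2.resize(im[130:280,100:350,::-1],None,fx=3,fy=3,interpolation=cv2.INTER_CUBIC))
E
```

```text
t 8.85 jig mm [-100.1 -181.2] z 268.8 F [0.5 0.9 0.2] w 68.5 yaw err deg -0.21 tilt [-1.0e+00  1.0e-04  1.1e-03] q [-0.54  0.22  1.97 -0.    0.96 -0.6 ]
```

View pics/w7.png

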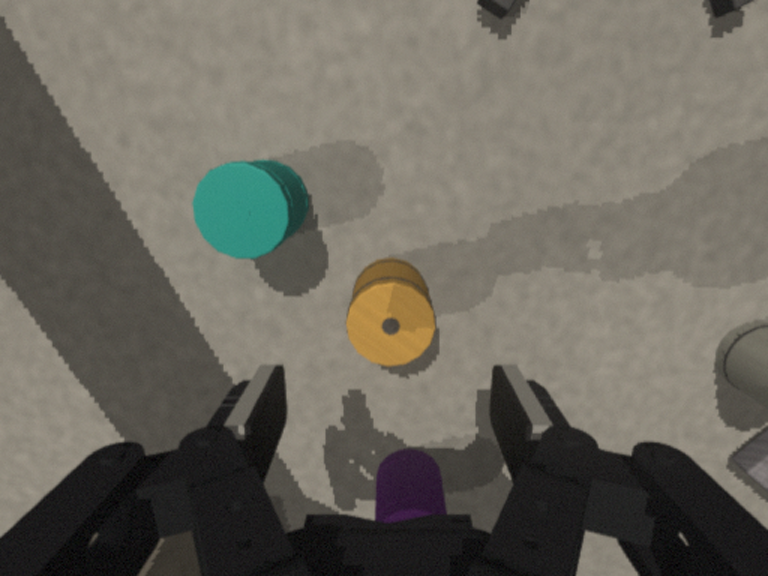

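View pics/s7.png

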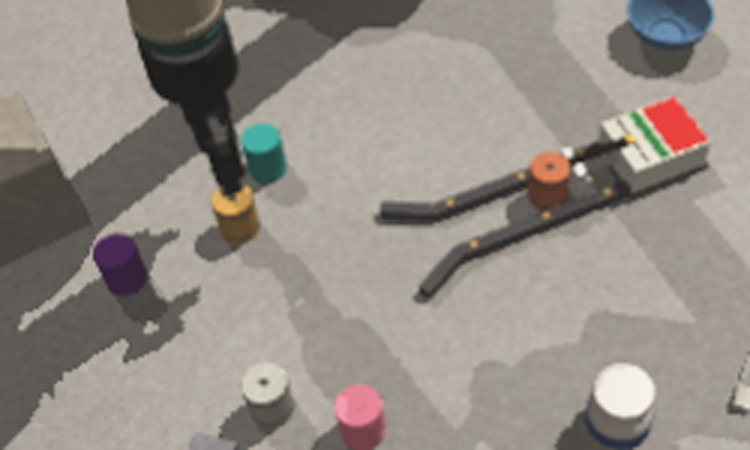

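Copper stands at the stop in the channel; brass is under the gripper with its dot at (391,326), and turquoise is at (240,210).

```bash
python3 - <<'E'
from h import *
import pickle
c=pickle.load(open('w7.pkl','rb'))
print(jigc(unproj(c,crop2px((391,326),1.5,(0,0)),.05)))
rep()
E
```

```text
[[ -98.8581551  -179.15731595]]
t 8.95 jig mm [ -99.7 -179. ] z 268.7 F [ 0.5  0.  -0.1] w 68.3 yaw err deg -0.11 tilt [-1.e+00 -2.e-04 -9.e-04] q [-0.54  0.22  1.97  0.    0.96 -0.6 ]
```

Request:
arm_command([
  {"dp": [0.025, 0.001, -0.001], "turn": [0, 0, 0], "grip": 0.6},
  {"dp": [0.025, 0, 0], "turn": [0, 0, 0], "grip": 0.6},
  {"dp": [0.022, 0, 0], "turn": [0, 0, 0], "grip": 0.6},
  {"dp": [0.01, 0, 0], "turn": [0, 0, 0], "grip": 0.6},
  {"dp": [0, 0, 0], "turn": [0, 0, 0], "grip": 0.6},
])

```text
clock: 9.45
position: [0.4192, -0.1652, 0.1856]
ee_rot: [0.515, 0.483, 0.517, -0.484]
contact_force: [0.5, 0.5, -0.8]
width: 0.0682
```

```bash
python3 - <<'E'
from h import *
rep()
E
```

```text
t 9.45 jig mm [ -98.7 -176.8] z 185.6 F [ 0.5  0.5 -0.8] w 68.2 yaw err deg 0.07 tilt [-1.     -0.0028 -0.0021] q [-0.53  0.34  2.07  0.    0.73 -0.6 ]
```

Request:
arm_command([
  {"dp": [-0.001, 0, 0.002], "turn": [0, 0, 0], "grip": 0.2},
  {"dp": [0, 0, 0], "turn": [0, 0, 0], "grip": 0.0},
  {"dp": [0, 0, 0], "turn": [0, 0, 0], "grip": -0.3},
  {"dp": [0, 0, 0], "turn": [0, 0, 0], "grip": -0.3},
  {"dp": [0, 0, 0], "turn": [0, 0, 0], "grip": -0.3},
], grip_force=20)

```text
clock: 9.95
position: [0.42, -0.1686, 0.1889]
ee_rot: [0.517, 0.484, 0.515, -0.484]
contact_force: [-0.3, 0.5, 5.8]
width: 0.0394
```

```bash
python3 - <<'E'
from h import *
rep()
E
```

```text
t 9.95 jig mm [ -98.  -180.2] z 188.9 F [-0.3  0.5  5.8] w 39.4 yaw err deg -0.01 tilt [-1.      0.0022  0.0014] q [-0.54  0.34  2.07  0.    0.74 -0.6 ]
```

Request:
arm_command([
  {"dp": [0, 0.006, -0.006], "turn": [0, 0, 0], "grip": -0.3},
  {"dp": [0, 0.014, -0.015], "turn": [0, 0, 0], "grip": -0.3},
  {"dp": [0, 0.015, -0.016], "turn": [0, 0, 0], "grip": -0.3},
  {"dp": [0, 0.015, -0.016], "turn": [0, 0, 0], "grip": -0.3},
  {"dp": [0, 0.015, -0.016], "turn": [0, 0, 0], "grip": -0.3},
  {"dp": [0, 0.015, -0.016], "turn": [0, 0, 0], "grip": -0.3},
  {"dp": [0, 0.013, -0.015], "turn": [0, 0, 0], "grip": -0.3},
  {"dp": [0, 0.006, -0.01], "turn": [0, 0, 0], "grip": -0.3},
])

```text
clock: 10.75
position: [0.5125, -0.0521, 0.1889]
ee_rot: [0.517, 0.483, 0.515, -0.483]
contact_force: [-1.3, -5.8, 7.5]
width: 0.0397
```

Request:
arm_command([
  {"dp": [0, 0, 0], "turn": [0, 0, 0], "grip": -0.3},
])

```text
clock: 10.85
position: [0.5129, -0.0513, 0.1889]
ee_rot: [0.517, 0.485, 0.515, -0.483]
contact_force: [1.9, 3.6, 4.7]
width: 0.0394
```

```bash
python3 - <<'E'
from h import *
rep()
c=manip.calibration('wrist'); im=manip.get_image('wrist')
im=cv2.resize(im[:,:,::-1],None,fx=1.5,fy=1.5,interpolation=cv2.INTER_CUBIC)
cv2.imwrite('pics/w8.png',im)
E
```

```text
t 10.85 jig mm [  2.1 -69.1] z 188.9 F [1.9 3.6 4.7] w 39.4 yaw err deg 0.05 tilt [-1.0e+00  4.3e-03  5.0e-04] q [-0.24  0.41  1.93  0.    0.8  -0.3 ]
```

View pics/w8.png

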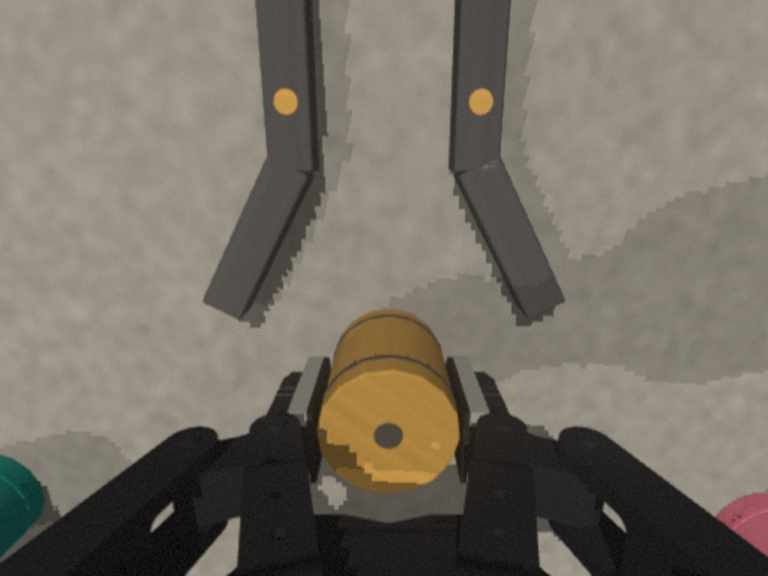

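Request:
arm_command([
  {"dp": [0, -0.0015, -0.008], "turn": [0, 0, 0], "grip": -0.3},
  {"dp": [0, 0, -0.012], "turn": [0, 0, 0], "grip": -0.3},
  {"dp": [0, 0, -0.012], "turn": [0, 0, 0], "grip": -0.3},
  {"dp": [0, 0, -0.012], "turn": [0, 0, 0], "grip": -0.3},
  {"dp": [0, 0, -0.012], "turn": [0, 0, 0], "grip": -0.3},
  {"dp": [0, 0, -0.012], "turn": [0, 0, 0], "grip": -0.3},
  {"dp": [0, 0, -0.012], "turn": [0, 0, 0], "grip": -0.3},
])

```text
clock: 11.6
position: [0.5054, 0.0272, 0.1889]
ee_rot: [0.517, 0.484, 0.514, -0.483]
contact_force: [0.5, -4.5, 6.2]
width: 0.0397
```

```bash
python3 - <<'E'
from h import *
rep()
E
```

```text
t 11.6 jig mm [-0.3  9.7] z 188.9 F [ 0.5 -4.5  6.2] w 39.7 yaw err deg 0.05 tilt [-1.      0.0034  0.0027] q [-0.08  0.4   1.95 -0.    0.79 -0.15]
```

Request:
arm_command([
  {"dp": [0, 0.0005, -0.012], "turn": [0, 0, 0], "grip": -0.3},
  {"dp": [0, 0.0005, -0.012], "turn": [0, 0, 0], "grip": -0.3},
  {"dp": [0, 0, -0.012], "turn": [0, 0, 0], "grip": -0.3},
  {"dp": [0, 0, -0.012], "turn": [0, 0, 0], "grip": -0.3},
  {"dp": [0, 0, -0.01], "turn": [0, 0, 0], "grip": -0.3},
  {"dp": [0, 0, -0.006], "turn": [0, 0, 0], "grip": -0.3},
  {"dp": [0, 0, -0.003], "turn": [0, 0, 0], "grip": -0.3},
  {"dp": [0, 0, 0], "turn": [0, 0, 0], "grip": -0.3},
])

```text
clock: 12.4
position: [0.5019, 0.0943, 0.1889]
ee_rot: [0.517, 0.484, 0.515, -0.483]
contact_force: [0.5, -3.3, 7.4]
width: 0.0397
```

```bash
python3 - <<'E'
from h import *
rep()
c=manip.calibration('wrist'); im=manip.get_image('wrist')
im=cv2.resize(im[:,:,::-1],None,fx=1.5,fy=1.5,interpolation=cv2.INTER_CUBIC)
cv2.imwrite('pics/w9.png',im)
E
```

```text
t 12.4 jig mm [ 0.5 76.9] z 188.9 F [ 0.5 -3.3  7.4] w 39.7 yaw err deg 0.07 tilt [-1.      0.0027  0.0016] q [ 0.05  0.4   1.94 -0.    0.8  -0.01]
```

View pics/w9.png

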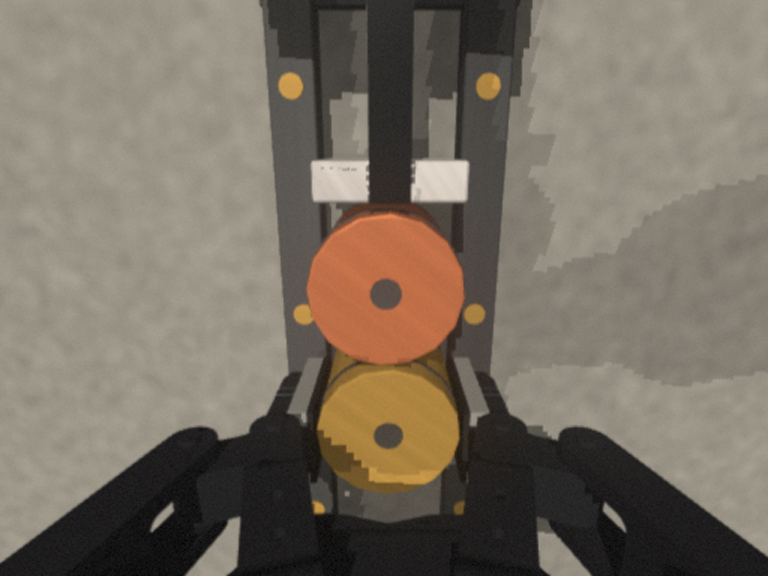

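Brass (388,436) is right behind copper (386,294). Releasing it and going to steel.

Request:
arm_command([
  {"dp": [0, 0, 0], "turn": [0, 0, 0], "grip": 0.2},
  {"dp": [0, 0, 0], "turn": [0, 0, 0], "grip": 0.4},
  {"dp": [-0.005, 0, 0], "turn": [0, 0, 0], "grip": 0.5},
  {"dp": [-0.025, 0, 0], "turn": [0, 0, 0], "grip": 0.6},
  {"dp": [-0.04, 0, 0], "turn": [0, 0, 0], "grip": 0.6},
  {"dp": [-0.01, 0.01, 0.03], "turn": [0, 0, 0], "grip": 0.6},
  {"dp": [0, 0.01, 0.03], "turn": [0, 0, 0], "grip": 0.6},
  {"dp": [0, 0.01, 0.03], "turn": [0, 0, 0], "grip": 0.6},
])

```text
clock: 13.25
position: [0.5373, 0.0059, 0.2686]
ee_rot: [0.516, 0.484, 0.516, -0.483]
contact_force: [1.2, -0.0, -1.1]
width: 0.0684
```

Request:
arm_command([
  {"dp": [0, 0.01, 0.03], "turn": [0, 0, 0], "grip": 0.6},
  {"dp": [0, 0.01, 0.03], "turn": [0, 0, 0], "grip": 0.6},
  {"dp": [0, 0.01, 0.03], "turn": [0, 0, 0], "grip": 0.6},
  {"dp": [0, 0.01, 0.03], "turn": [0, 0, 0], "grip": 0.6},
  {"dp": [0, 0.01, 0.03], "turn": [0, 0, 0], "grip": 0.6},
  {"dp": [0, 0.01, 0.03], "turn": [0, 0, 0], "grip": 0.6},
  {"dp": [0, 0.015, 0.023], "turn": [0, 0, 0], "grip": 0.6},
  {"dp": [0, 0, 0], "turn": [0, 0, 0], "grip": 0.6},
])

```text
clock: 14.05
position: [0.6266, -0.1943, 0.2675]
ee_rot: [0.516, 0.485, 0.514, -0.484]
contact_force: [-0.6, -0.4, -0.0]
width: 0.0684
```

```bash
python3 - <<'E'
from h import *
c=manip.calibration('wrist'); im=manip.get_image('wrist')
im=cv2.resize(im[:,:,::-1],None,fx=1.5,fy=1.5,interpolation=cv2.INTER_CUBIC)
cv2.imwrite('pics/w10.png',im)
import pickle; pickle.dump(c,open('w10.pkl','wb'))
rep()
E
```

```text
t 14.1 jig mm [ 105.4 -217.3] z 267.2 F [-0.4  0.4  0.4] w 68.3 yaw err deg -0.11 tilt [-1.e+00 -3.e-04 -2.e-04] q [-0.4   0.49  1.52  0.    1.13 -0.47]
```

View pics/w10.png

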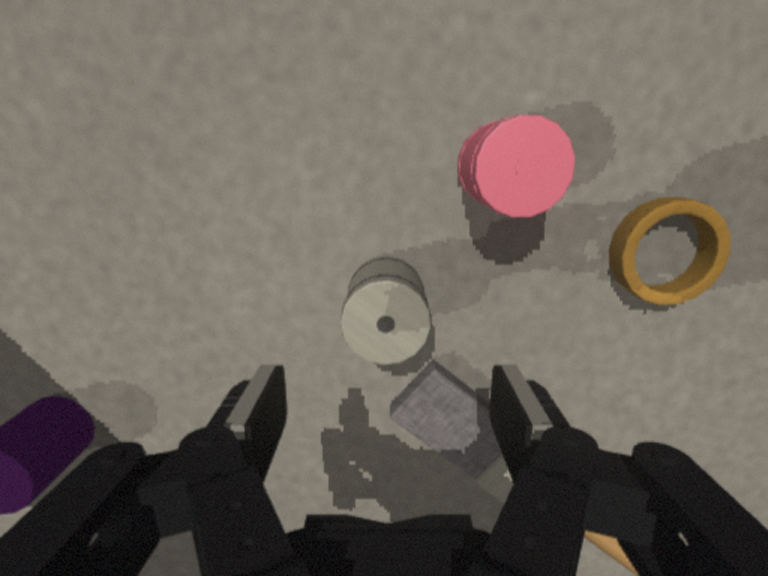

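Steel is under the gripper with its dot at (386,324). The brush's nearest corner is at about (434,360) and pink at (523,165). I'll check finger clearance to the brush before going down.

```bash
python3 - <<'E'
from h import *
import pickle
c=pickle.load(open('w10.pkl','rb'))
for u,z in(((386,324),.05),((434,362),.02),((392,405),.02),((495,405),.02),((434,362),.012)): print(u,jigc(unproj(c,crop2px(u,1.5,(0,0)),z)).round(1))
rep()
E
```

```text
(386, 324) [[ 106.  -215.8]]
(434, 362) [[ 130.9 -248.7]]
(392, 405) [[ 109.  -274.1]]
(495, 405) [[ 164.5 -274.3]]
(434, 362) [[ 131.8 -252.6]]
t 14.1 jig mm [ 105.4 -217.3] z 267.2 F [-0.4  0.4  0.4] w 68.3 yaw err deg -0.11 tilt [-1.e+00 -3.e-04 -2.e-04] q [-0.4   0.49  1.52  0.    1.13 -0.47]
```

Request:
arm_command([
  {"dp": [0.025, 0.001, 0], "turn": [0, 0, 0], "grip": 0.6},
  {"dp": [0.025, 0, 0], "turn": [0, 0, 0], "grip": 0.6},
  {"dp": [0.02, 0, 0], "turn": [0, 0, 0], "grip": 0.6},
  {"dp": [0.01, 0, 0], "turn": [0, 0, 0], "grip": 0.6},
  {"dp": [0, 0, 0], "turn": [0, 0, 0], "grip": 0.6},
])

```text
clock: 14.6
position: [0.625, -0.19, 0.1862]
ee_rot: [0.514, 0.483, 0.517, -0.484]
contact_force: [-0.6, 0.6, 0.2]
width: 0.068
```

```bash
python3 - <<'E'
from h import *
rep()
E
```

```text
t 14.6 jig mm [ 105.1 -214.7] z 186.2 F [-0.6  0.6  0.2] w 68.0 yaw err deg 0.04 tilt [-1.     -0.0037 -0.002 ] q [-0.4   0.57  1.61  0.    0.97 -0.47]
```

Request:
arm_command([
  {"dp": [0, 0.001, 0.001], "turn": [0, 0, 0], "grip": 0.2},
  {"dp": [0, 0, 0], "turn": [0, 0, 0], "grip": 0.0},
  {"dp": [0, 0, 0], "turn": [0, 0, 0], "grip": -0.3},
  {"dp": [0, 0, 0], "turn": [0, 0, 0], "grip": -0.3},
  {"dp": [0, 0, 0], "turn": [0, 0, 0], "grip": -0.3},
], grip_force=20)

```text
clock: 15.1
position: [0.6275, -0.1923, 0.1892]
ee_rot: [0.517, 0.484, 0.515, -0.483]
contact_force: [-0.3, -0.2, 6.2]
width: 0.0395
```

```bash
python3 - <<'E'
from h import *
rep()
E
```

```text
t 15.1 jig mm [ 107.5 -217.1] z 189.2 F [-0.3 -0.2  6.2] w 39.5 yaw err deg -0.0 tilt [-1.      0.0022  0.0011] q [-0.4   0.57  1.6   0.    0.97 -0.47]
```

Request:
arm_command([
  {"dp": [0, -0.006, -0.008], "turn": [0, 0, 0], "grip": -0.3},
  {"dp": [0, -0.014, -0.02], "turn": [0, 0, 0], "grip": -0.3},
  {"dp": [0, -0.015, -0.02], "turn": [0, 0, 0], "grip": -0.3},
  {"dp": [0, -0.015, -0.02], "turn": [0, 0, 0], "grip": -0.3},
  {"dp": [0, -0.015, -0.02], "turn": [0, 0, 0], "grip": -0.3},
  {"dp": [0, -0.015, -0.02], "turn": [0, 0, 0], "grip": -0.3},
  {"dp": [0, -0.015, -0.02], "turn": [0, 0, 0], "grip": -0.3},
  {"dp": [0, -0.01, -0.015], "turn": [0, 0, 0], "grip": -0.3},
])

```text
clock: 15.9
position: [0.5135, -0.0558, 0.1892]
ee_rot: [0.518, 0.484, 0.514, -0.483]
contact_force: [2.3, -2.6, 5.6]
width: 0.0397
```

Request:
arm_command([
  {"dp": [0, -0.001, -0.003], "turn": [0, 0, 0], "grip": -0.3},
  {"dp": [0, 0, 0], "turn": [0, 0, 0], "grip": -0.3},
])

```text
clock: 16.1
position: [0.5117, -0.0526, 0.1891]
ee_rot: [0.517, 0.484, 0.515, -0.483]
contact_force: [-0.1, 0.1, 9.2]
width: 0.0395
```

```bash
python3 - <<'E'
from h import *
rep()
c=manip.calibration('wrist'); im=manip.get_image('wrist')
im=cv2.resize(im[:,:,::-1],None,fx=1.5,fy=1.5,interpolation=cv2.INTER_CUBIC)
cv2.imwrite('pics/w11.png',im)
E
```

```text
t 16.1 jig mm [  0.9 -70.4] z 189.1 F [-0.1  0.1  9.2] w 39.5 yaw err deg 0.08 tilt [-1.      0.0022  0.0012] q [-0.24  0.4   1.93 -0.    0.8  -0.3 ]
```

View pics/w11.png

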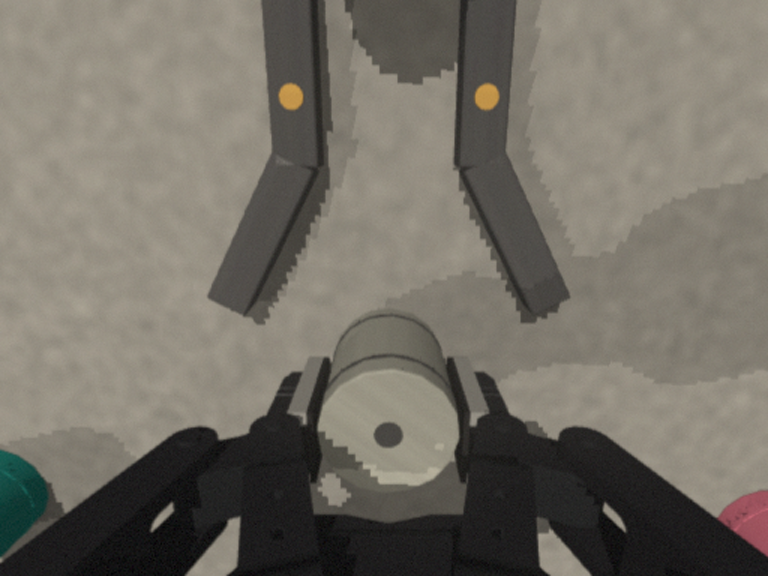

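Request:
arm_command([
  {"dp": [-0.001, 0, -0.008], "turn": [0, 0, 0], "grip": -0.3},
  {"dp": [0, 0, -0.012], "turn": [0, 0, 0], "grip": -0.3},
  {"dp": [0, 0, -0.012], "turn": [0, 0, 0], "grip": -0.3},
  {"dp": [0, 0, -0.012], "turn": [0, 0, 0], "grip": -0.3},
  {"dp": [0, 0, -0.012], "turn": [0, 0, 0], "grip": -0.3},
  {"dp": [0, 0, -0.012], "turn": [0, 0, 0], "grip": -0.3},
  {"dp": [0, 0, -0.012], "turn": [0, 0, 0], "grip": -0.3},
])

```text
clock: 16.85
position: [0.507, 0.0274, 0.1892]
ee_rot: [0.517, 0.483, 0.515, -0.483]
contact_force: [-0.8, -3.0, 6.9]
width: 0.0393
```

```bash
python3 - <<'E'
from h import *
rep()
E
```

```text
t 16.85 jig mm [1.3 9.8] z 189.2 F [-0.8 -3.   6.9] w 39.3 yaw err deg 0.07 tilt [-1.      0.0016  0.0015] q [-0.08  0.4   1.95 -0.    0.8  -0.15]
```

Request:
arm_command([
  {"dp": [0, 0.0005, -0.01], "turn": [0, 0, 0], "grip": -0.3},
  {"dp": [0, 0, -0.006], "turn": [0, 0, 0], "grip": -0.3},
  {"dp": [0, 0, -0.004], "turn": [0, 0, 0], "grip": -0.3},
  {"dp": [0, 0, 0], "turn": [0, 0, 0], "grip": -0.3},
])

```text
clock: 17.25
position: [0.5061, 0.0478, 0.1892]
ee_rot: [0.517, 0.484, 0.516, -0.483]
contact_force: [0.3, -1.3, 6.2]
width: 0.0393
```

```bash
python3 - <<'E'
from h import *
rep()
c=manip.calibration('wrist'); im=manip.get_image('wrist')
print('wrist cam',-c['R'].T@c['t'])
im=cv2.resize(im[:,:,::-1],None,fx=1.5,fy=1.5,interpolation=cv2.INTER_CUBIC)
cv2.imwrite('pics/w12.png',im)
E
```

```text
t 17.25 jig mm [ 1.7 30.2] z 189.2 F [ 0.3 -1.3  6.2] w 39.3 yaw err deg 0.09 tilt [-1.0e+00  1.3e-03  4.0e-04] q [-0.04  0.4   1.95 -0.    0.8  -0.11]
wrist cam [0.50101748 0.12330356 0.1578192 ]
```

View pics/w12.png

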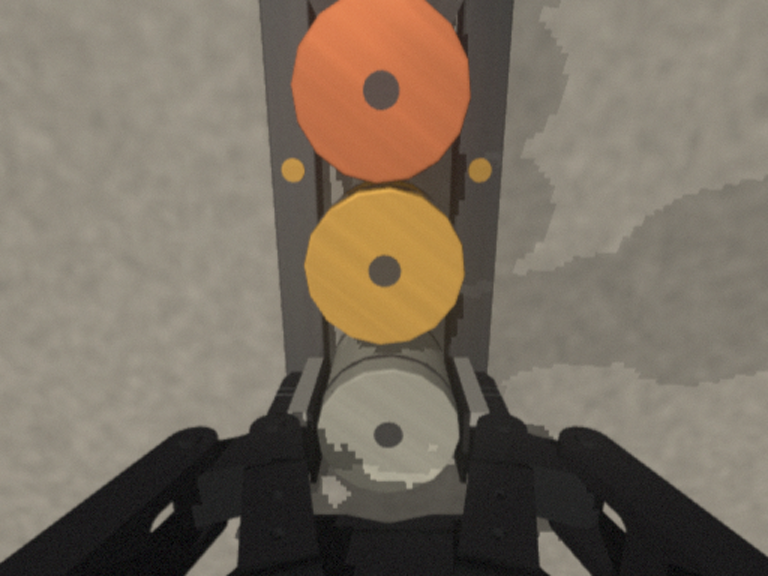

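The row is in order: copper (380,90), brass (384,271), steel (388,434). I release, back off, shut the fingers and come down behind the steel with the tips tilted 3° forward so the push is low.

Request:
arm_command([
  {"dp": [0, 0, 0], "turn": [0, 0, 0], "grip": 0.2},
  {"dp": [0, 0, 0], "turn": [0, 0, 0], "grip": 0.4},
  {"dp": [-0.005, 0, 0], "turn": [0, 0, 0], "grip": 0.4},
  {"dp": [-0.025, 0, 0], "turn": [0, 0, 0], "grip": 0.4},
  {"dp": [-0.04, 0, 0], "turn": [0, 0, 0], "grip": 0.4},
  {"dp": [0, 0, 0.02], "turn": [0, 0, 0], "grip": -1},
  {"dp": [0, 0, 0.02], "turn": [0, 0, 0], "grip": -1},
  {"dp": [0, -0.0005, 0.012], "turn": [0, 3, 0], "grip": -1},
])

```text
clock: 18.1
position: [0.5087, -0.0055, 0.2593]
ee_rot: [0.502, 0.496, 0.529, -0.47]
contact_force: [0.6, 0.2, -0.9]
width: 0.0168
```

Request:
arm_command([
  {"dp": [0, 0, 0], "turn": [0, 0, 0], "grip": -1},
  {"dp": [0, 0, 0], "turn": [0, 0, 0], "grip": -1},
  {"dp": [0, 0, 0], "turn": [0, 0, 0], "grip": -1},
])

```text
clock: 18.4
position: [0.5086, -0.0047, 0.2586]
ee_rot: [0.502, 0.496, 0.529, -0.471]
contact_force: [0.9, 0.5, 0.1]
width: 0.0001
```

```bash
python3 - <<'E'
from h import *
rep()
im=manip.get_image('scene'); cv2.imwrite('pics/s13.png',cv2.resize(im[110:280,170:370,::-1],None,fx=3.5,fy=3.5,interpolation=cv2.INTER_CUBIC))
im=manip.get_image('top'); cv2.imwrite('pics/t13.png',cv2.resize(im[160:250,180:320,::-1],None,fx=5,fy=5,interpolation=cv2.INTER_CUBIC))
E
```

```text
t 18.4 jig mm [  0.8 -22.4] z 258.6 F [0.9 0.5 0.1] w 0.1 yaw err deg 0.02 tilt [-9.986e-01 -6.000e-04 -5.210e-02] q [-0.17  0.31  1.86  0.06  0.98 -0.26]
```

View pics/s13.png

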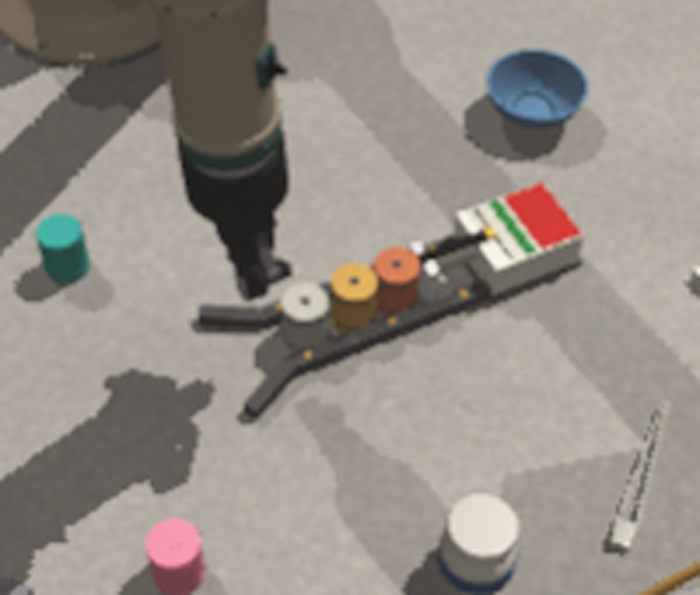

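View pics/t13.png

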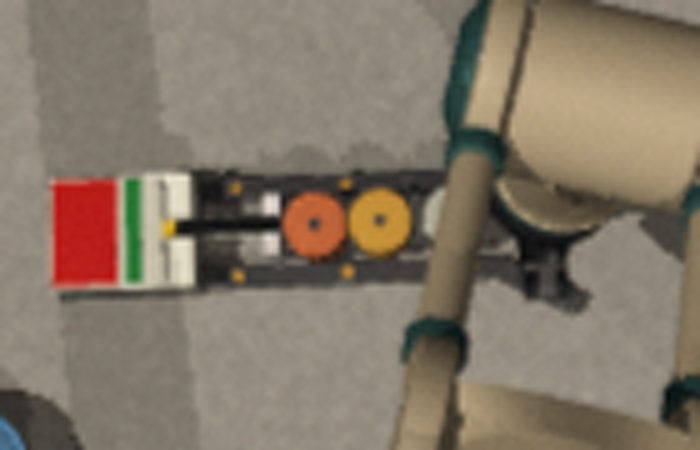

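Request:
arm_command([
  {"dp": [0.02, 0, 0.001], "turn": [0, 0, 0], "grip": -1},
  {"dp": [0.02, 0, 0.001], "turn": [0, 0, 0], "grip": -1},
  {"dp": [0.018, 0, 0.001], "turn": [0, 0, 0], "grip": -1},
  {"dp": [0.01, 0, 0.0006], "turn": [0, 0, 0], "grip": -1},
  {"dp": [0.004, 0, 0.0002], "turn": [0, 0, 0], "grip": -1},
  {"dp": [0, 0, 0], "turn": [0, 0, 0], "grip": -1},
])

```text
clock: 19.1
position: [0.5089, -0.005, 0.1864]
ee_rot: [0.502, 0.496, 0.529, -0.471]
contact_force: [0.6, 0.1, -0.2]
width: 0.0002
```

```bash
python3 - <<'E'
from h import *
rep()
im=manip.get_image('scene'); cv2.imwrite('pics/s14.png',cv2.resize(im[170:240,210:350,::-1],None,fx=5.5,fy=5.5,interpolation=cv2.INTER_CUBIC))
E
```

```text
t 19.1 jig mm [  1.1 -22.7] z 186.4 F [ 0.6  0.1 -0.2] w 0.2 yaw err deg 0.03 tilt [-9.986e-01 -6.000e-04 -5.230e-02] q [-0.17  0.4   1.94  0.07  0.81 -0.28]
```

View pics/s14.png

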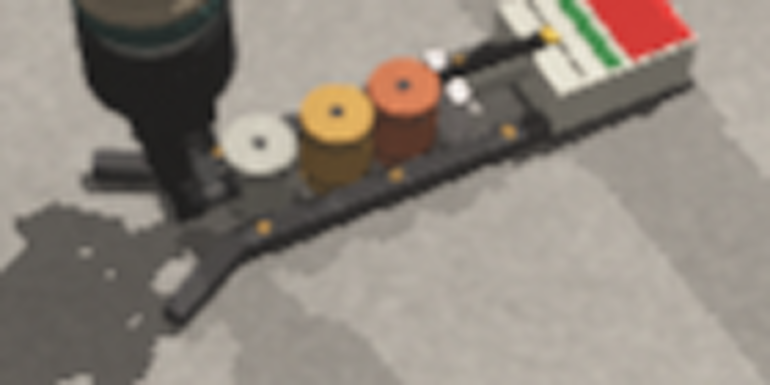

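Request:
arm_command([
  {"dp": [0.0002, 0, -0.004], "turn": [0, 0, 0], "grip": -1},
  {"dp": [0.0002, 0, -0.004], "turn": [0, 0, 0], "grip": -1},
  {"dp": [0.0002, 0, -0.004], "turn": [0, 0, 0], "grip": -1},
  {"dp": [0.0002, 0, -0.003], "turn": [0, 0, 0], "grip": -1},
  {"dp": [0.0002, 0, -0.003], "turn": [0, 0, 0], "grip": -1},
  {"dp": [0.0002, 0, -0.003], "turn": [0, 0, 0], "grip": -1},
  {"dp": [0, 0, 0], "turn": [0, 0, 0], "grip": -1},
])

```text
clock: 19.85
position: [0.5075, 0.016, 0.1866]
ee_rot: [0.502, 0.496, 0.529, -0.471]
contact_force: [-0.2, -0.7, -0.7]
width: -0.0001
```

```bash
python3 - <<'E'
from h import *
rep()
im=manip.get_image('scene'); cv2.imwrite('pics/s15.png',cv2.resize(im[150:240,210:350,::-1],None,fx=5.5,fy=5.5,interpolation=cv2.INTER_CUBIC))
E
```

```text
t 19.85 jig mm [ 1.1 -1.6] z 186.6 F [-0.2 -0.7 -0.7] w -0.1 yaw err deg 0.02 tilt [-9.986e-01  3.000e-04 -5.230e-02] q [-0.13  0.4   1.95  0.07  0.8  -0.24]
```

View pics/s15.png

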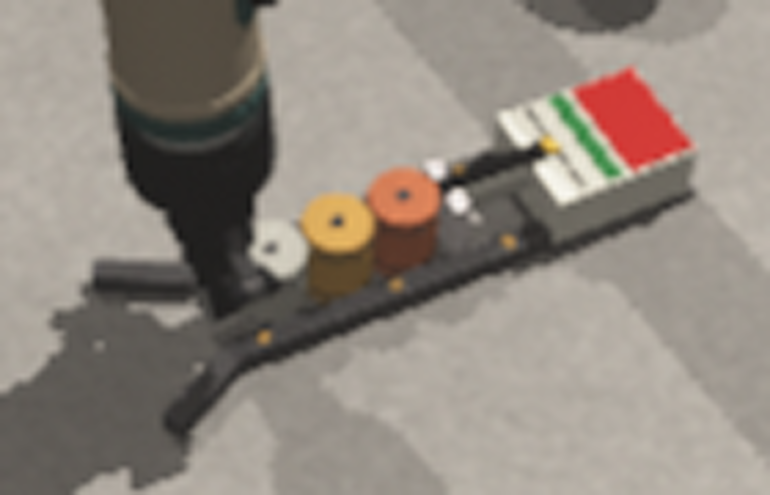

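Request:
arm_command([
  {"dp": [0.0002, 0, -0.003], "turn": [0, 0, 0], "grip": -1},
  {"dp": [0.0002, 0, -0.003], "turn": [0, 0, 0], "grip": -1},
  {"dp": [0.0002, 0, -0.003], "turn": [0, 0, 0], "grip": -1},
  {"dp": [0, 0, 0], "turn": [0, 0, 0], "grip": -1},
])

```text
clock: 20.3
position: [0.5072, 0.0246, 0.1865]
ee_rot: [0.503, 0.496, 0.529, -0.471]
contact_force: [0.3, -4.8, 0.7]
width: -0.0002
```

```bash
python3 - <<'E'
from h import *
rep()
E
```

```text
t 20.3 jig mm [1.3 7. ] z 186.5 F [ 0.3 -4.8  0.7] w -0.2 yaw err deg 0.04 tilt [-9.987e-01  7.000e-04 -5.140e-02] q [-0.11  0.4   1.95  0.07  0.8  -0.22]
```

Request:
arm_command([
  {"dp": [0.0002, 0, -0.003], "turn": [0, 0, 0], "grip": -1},
  {"dp": [0.0002, 0, -0.003], "turn": [0, 0, 0], "grip": -1},
  {"dp": [0.0002, 0, -0.002], "turn": [0, 0, 0], "grip": -1},
  {"dp": [0, 0, 0], "turn": [0, 0, 0], "grip": -1},
])

```text
clock: 20.7
position: [0.507, 0.0319, 0.1865]
ee_rot: [0.504, 0.496, 0.528, -0.471]
contact_force: [-0.1, -7.2, 1.2]
width: 0.0001
```

```bash
python3 - <<'E'
from h import *
rep()
im=manip.get_image('scene'); cv2.imwrite('pics/s16.png',cv2.resize(im[150:240,210:350,::-1],None,fx=5.5,fy=5.5,interpolation=cv2.INTER_CUBIC))
E
```

```text
t 20.7 jig mm [ 1.5 14.3] z 186.5 F [-0.1 -7.2  1.2] w 0.1 yaw err deg 0.08 tilt [-0.9988  0.0016 -0.0497] q [-0.09  0.4   1.95  0.07  0.8  -0.21]
```

View pics/s16.png

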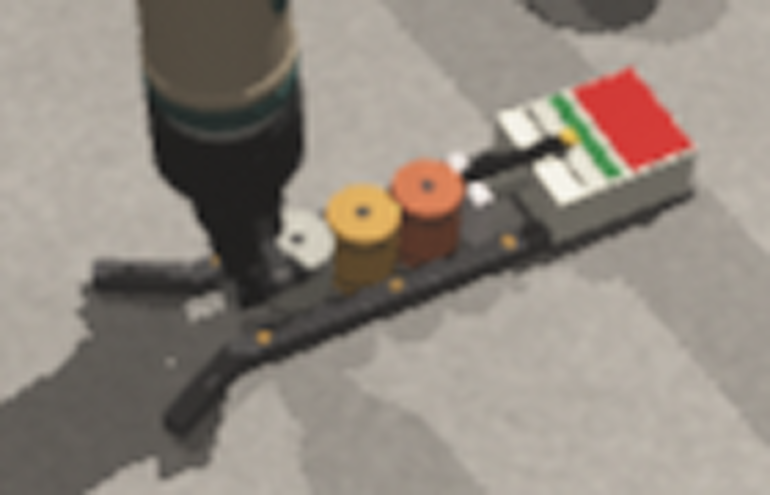

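```bash
python3 - <<'E'
from h import *
rep()
im=manip.get_image('scene'); cv2.imwrite('pics/s17.png',cv2.resize(im[155:195,295:340,::-1],None,fx=16,fy=16,interpolation=cv2.INTER_CUBIC))
im=manip.get_image('top'); cv2.imwrite('pics/t17.png',cv2.resize(im[188:222,186:240,::-1],None,fx=14,fy=14,interpolation=cv2.INTER_CUBIC))
E
```

```text
t 20.75 jig mm [ 1.5 14.2] z 186.5 F [ 1.3 -7.4  1.8] w -0.3 yaw err deg 0.07 tilt [-0.9988  0.0015 -0.0498] q [-0.09  0.4   1.95  0.07  0.8  -0.21]
```

View pics/s17.png

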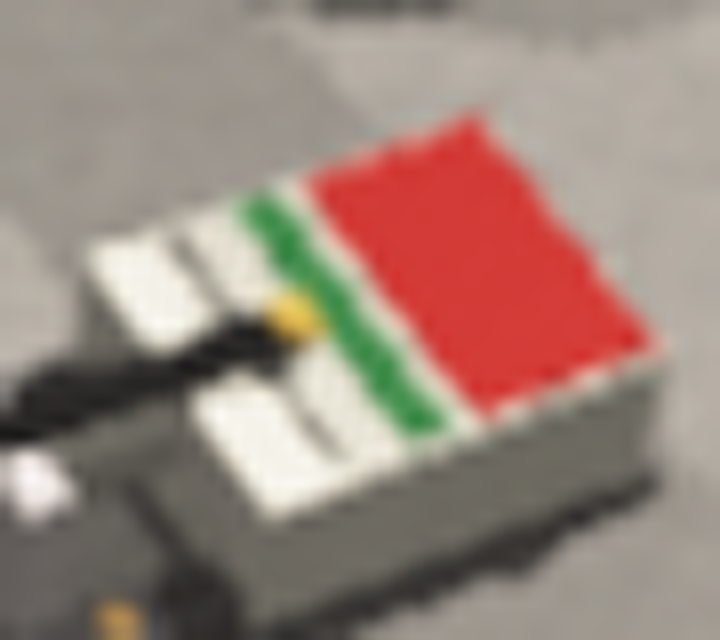

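View pics/t17.png

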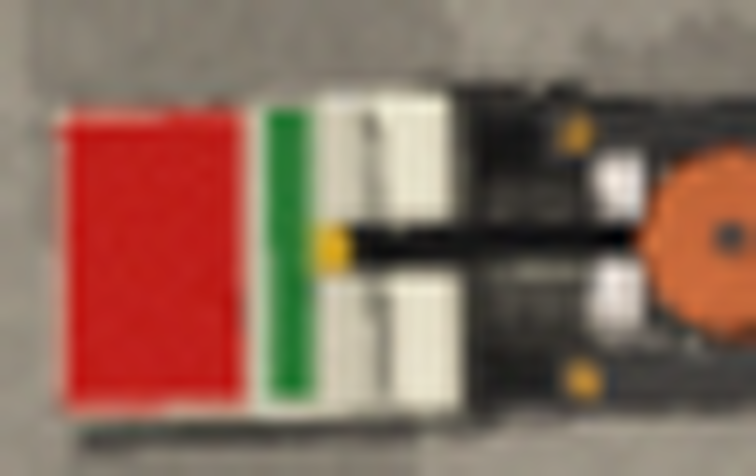

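The tip's end is just at the green band's edge: in the top view it is at x≈312 and the band spans 268–313. The 7.3 N push gives about 14.5 mm of travel. I'll go about 5 mm further in small steps.

Request:
arm_command([
  {"dp": [0.0001, 0, -0.0015], "turn": [0, 0, 0], "grip": -1},
  {"dp": [0.0001, 0, -0.0015], "turn": [0, 0, 0], "grip": -1},
  {"dp": [0.0001, 0, -0.001], "turn": [0, 0, 0], "grip": -1},
  {"dp": [0, 0, -0.001], "turn": [0, 0, 0], "grip": -1},
  {"dp": [0, 0, 0], "turn": [0, 0, 0], "grip": -1},
  {"dp": [0, 0, 0], "turn": [0, 0, 0], "grip": -1},
])

```text
clock: 21.45
position: [0.5069, 0.0363, 0.1865]
ee_rot: [0.504, 0.495, 0.528, -0.471]
contact_force: [0.4, -10.1, 1.5]
width: 0.0
```

```bash
python3 - <<'E'
from h import *
rep()
im=manip.get_image('scene'); cv2.imwrite('pics/s18.png',cv2.resize(im[135:240,215:345,::-1],None,fx=5.7,fy=5.7,interpolation=cv2.INTER_CUBIC))
im=manip.get_image('top'); cv2.imwrite('pics/t18.png',cv2.resize(im[188:222,186:240,::-1],None,fx=14,fy=14,interpolation=cv2.INTER_CUBIC))
rep()
E
```

```text
t 21.45 jig mm [ 1.7 18.6] z 186.5 F [  0.4 -10.1   1.5] w 0.0 yaw err deg 0.1 tilt [-0.9988  0.0021 -0.0485] q [-0.08  0.4   1.95  0.07  0.8  -0.2 ]
t 21.55 jig mm [ 1.7 18.6] z 186.5 F [  0.9 -11.1   2. ] w 0.0 yaw err deg 0.1 tilt [-0.9988  0.0021 -0.0485] q [-0.08  0.4   1.95  0.07  0.8  -0.2 ]
```

View pics/s18.png

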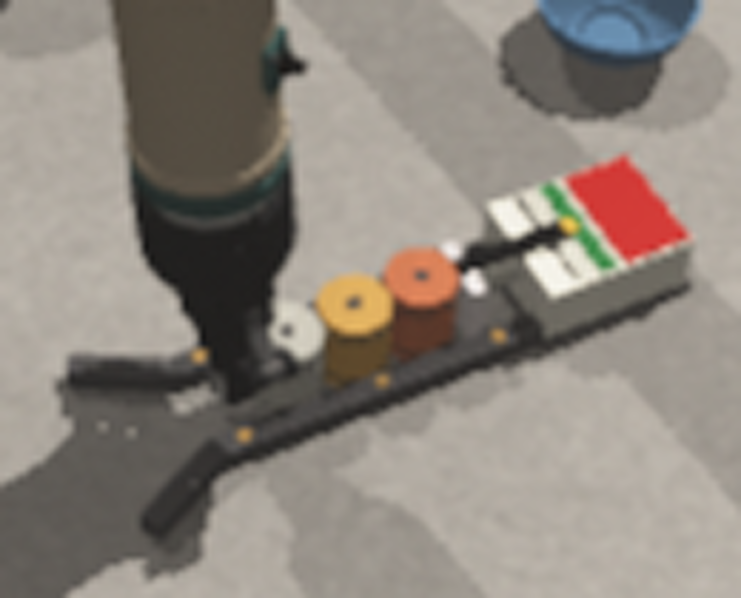

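View pics/t18.png

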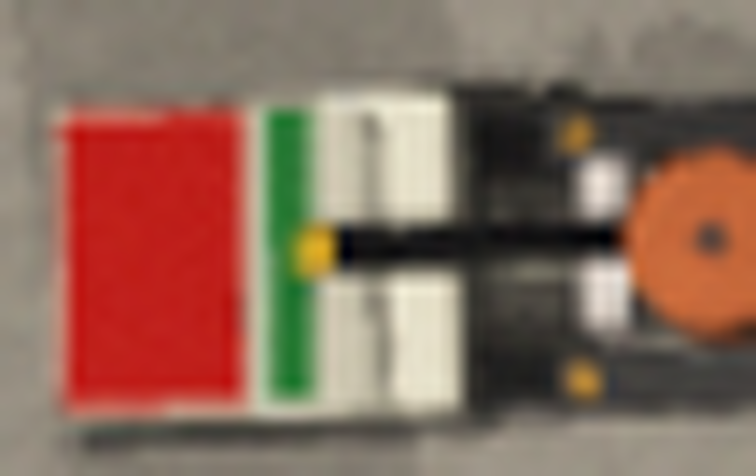

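The tip's end is at x≈294 in the top view, about the middle of the green band (268–313), with a 10 N push. I'll hold for a moment to confirm it is steady, and compare the rest of the bench with the start.

Request:
arm_command([
  {"dp": [0, 0, 0], "turn": [0, 0, 0], "grip": -1},
  {"dp": [0, 0, 0], "turn": [0, 0, 0], "grip": -1},
  {"dp": [0, 0, 0], "turn": [0, 0, 0], "grip": -1},
  {"dp": [0, 0, 0], "turn": [0, 0, 0], "grip": -1},
  {"dp": [0, 0, 0], "turn": [0, 0, 0], "grip": -1},
  {"dp": [0, 0, 0], "turn": [0, 0, 0], "grip": -1},
  {"dp": [0, 0, 0], "turn": [0, 0, 0], "grip": -1},
  {"dp": [0, 0, 0], "turn": [0, 0, 0], "grip": -1},
])

```text
clock: 22.35
position: [0.5068, 0.0363, 0.1865]
ee_rot: [0.504, 0.495, 0.528, -0.471]
contact_force: [1.1, -10.3, 1.8]
width: -0.0003
```

```bash
python3 - <<'E'
from h import *
rep()
im=manip.get_image('wrist'); a=cv2.resize(im[:,:,::-1],None,fx=.78,fy=.78)
im=manip.get_image('top'); b=cv2.resize(im[188:222,186:240,::-1],(400,252),interpolation=cv2.INTER_CUBIC)
cv2.imwrite('pics/t19.png',b)
im2=manip.get_image('scene')[:,:,::-1]; cv2.imwrite('pics/s19.png',im2)
o=cv2.imread('pics/scene0.png'); cv2.imwrite('pics/d19.png',np.hstack([a,cv2.resize(cv2.absdiff(o,im2),(400,300))])) if 0 else None
cv2.imwrite('pics/w19.png',a); cv2.imwrite('pics/d19.png',cv2.absdiff(o,im2))
rep()
E
```

```text
t 22.35 jig mm [ 1.7 18.6] z 186.5 F [  1.1 -10.3   1.8] w -0.3 yaw err deg 0.1 tilt [-0.9988  0.0021 -0.0486] q [-0.08  0.4   1.95  0.07  0.8  -0.2 ]
t 22.5 jig mm [ 1.7 18.6] z 186.5 F [ 1.2 -9.9  2.1] w 0.1 yaw err deg 0.1 tilt [-0.9988  0.0021 -0.0486] q [-0.08  0.4   1.95  0.07  0.8  -0.2 ]
```

View pics/w19.png

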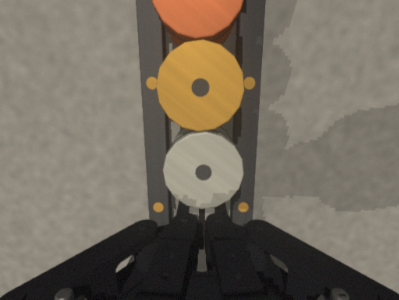

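View pics/t19.png

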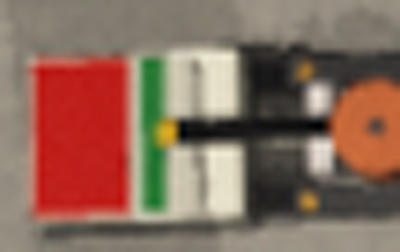

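View pics/d19.png

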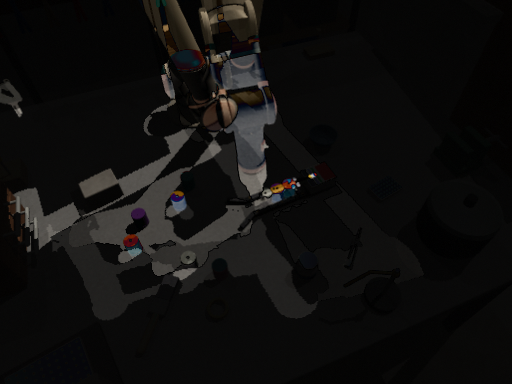

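The pointer is steady in the green and the row is tight and upright. The difference image shows brightness changes at the purple pillar (140,217) and the brick; I'll check whether these are just shadow.

```bash
python3 - <<'E'
import cv2,numpy as np
a=cv2.imread('pics/scene0.png');b=cv2.imread('pics/s19.png')
f=lambda i:cv2.resize(i[160:330,70:240],None,fx=2.3,fy=2.3,interpolation=cv2.INTER_CUBIC)
cv2.imwrite('pics/cmp.png',np.hstack([f(a),f(b)]))
E
```

```text
(no output)
```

View pics/cmp.png

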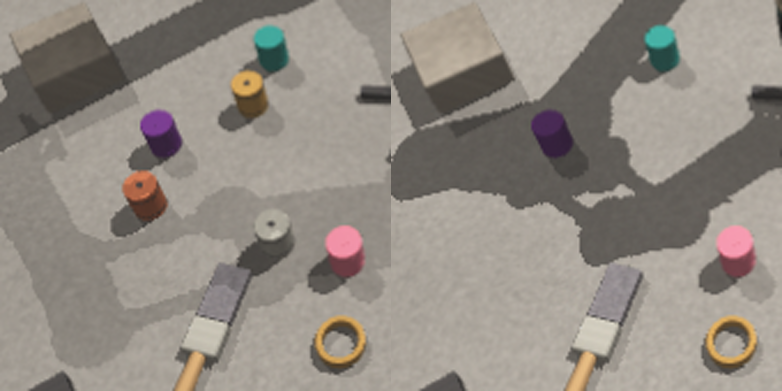

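The changes are shadow only: purple, turquoise, pink, brush, collar and brick stand where they did. Handing in.

```bash
python3 -c "
from rig import manip
print(manip.sign_off())"
```

```text
the job is handed in; nothing more can be done
None
```

I slid copper, then brass, then steel along the bench into the channel, upright and with a light downward load so none was lifted. The shut fingers then pressed the steel low from behind until the pointer stood in the green, and the robot was still pressing when I handed the job in at 22.5 s.

**Pointer and push:** In the top view the pointer's tip was close to the middle of the green band, at about 18.7 mm of travel. The push read about 10 N against the 9.4 N the spring should give at that travel. I put the difference down to friction and sensor noise. After a further 0.9 s of holding, neither the pointer nor the arm had moved.

**Row and bench:** The last wrist picture showed the three pillars touching, in the right order and upright. In the scene view the look-alikes, brush, collar and brick stood where they began. I saw no sign that the jar, tweezers, offcut or bowl had moved, but I did not compare them closely.

**Disagreements:** The top and scene cameras differed by about 3 mm in x. The wrist camera lay between them, and I worked from the top and wrist views. No check failed.

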